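# Load a vial into the reader with the push-push lid

## Robot

A 7-joint arm with a two-finger parallel gripper is mounted at the origin on a cart in front of the work surface, level with it; the furniture and walls round the work are solid. World frame = base frame: x ahead of the robot, y to its left, z up, the work surface at z = 0. Lengths are in mm, angles in rad, forces in N, time in s.
With the tool pointing down it reaches from about 425 to 1025 mm from the base axis. Payload 9.4 kg.
Tool frame: the origin (TCP) lies at the very end of the fingers, on their centre line; the grasp point (between the pads) lies 19 mm behind it; z points along the fingers, x is the direction in which the jaws open and shut, and the axes are right-handed (so a half turn about z gives the same grasp; the last joint's range is limited). The gripper opens to 85 mm and grips with 20 to 120 N. Pads are 22 mm wide; open, the fingers measure 114 mm over their backs; the gripper's body (76 mm by 85 mm) begins 54 mm behind the grasp point. The pads swing forward as they close: fully open they stand 13 mm farther back than shut.
Start: joints at [-1.361, 0.599, -0.003, 1.599, 0.002, 0.943, -0.08], TCP at [205.097, 695.384, 195.475] pointing down, gripper open.
Joint ranges: [-2.57, 2.57], [-0.35, 1.97], [-1.29, 1.29], [0.11, 2.56], [-1.05, 4.19], [0.11, 1.86], [-2.63, 2.63]. Speed limits (rad/s): [2.22, 2.22, 3.01, 3.01, 3.14, 3.14, 3.14].

## Interface

Orientations are given as a rotation vector (axis times angle).
In Python, from workcell import status, optics, ticket gives the robot as it stands.
- The arm moves only by the tool carry_out, never from a script. Its argument "deltas" is text: rows parted by semicolons, each of 4 numbers parted by spaces: the shift along the tool's x, y, z in m, then the turn about the tool's z in degrees. In form: dx dy dz twist; .... A call has 1 to 20 rows; each row is the pose to reach, as a shift and turn from the pose measured when the call began, along the tool's axes at that moment; what a row does not reach only later rows make up. A row lasts 1/12 s, in which the tool goes at most 41.7 mm and 7.16 degrees, less where a joint would pass 70% of its speed; a pose out of reach is approached as far as the arm can. A call with a gripper value outside its range is refused whole. "fingers" is the opening, from -1 (shut) to 1 (fully open), so that 0 is half open, set as the call begins (left out, the last holds). The fingers move at their own pace and stop on an object; the grip force is fixed at half the most. Time passes only in rows, so rows that repeat a pose let the fingers close. It gives the time, the measured TCP pose, the force and the opening at its end, in the units of the state.
- status.get_state(): the state, without advancing time (a new reading comes with each control period).
- optics.camera(name): name is "scene" or "top"; returns (picture, depth): 384x512x3 uint8, blue, green, red; 384x512 float32, mm along the optical axis (not along the pixel's ray), 0 where there is no reading.
- optics.get_calibration(name): a dict with "fx", "fy", "cx", "cy" (pixels), "k1" (the pictures are not rectified: a ray, as slopes to the right and down, at radius r is drawn at 1 + k1 r^2 times it, then the intrinsics apply), "world_from_camera" (4x4, takes a point from camera to world coordinates). Camera axes: x right, y down, z forward; pixel columns grow to the right and rows downward; lengths in mm; the calibration is good to about 2 mm. A picture is of the moment at which its call begins. get_calibration takes no time and is no camera call.
- ticket.job_done(): hands the job in, once; it reports no verdict.
Trained networks look in the newest picture that a camera, given by its name, has taken for a name from the list of things; names that differ only in an ending like _2 or _b are one class to them, and where a whole thing is asked for, a point or a joint stands for the part that bears it (a point fixed in the world has none). Each returns a list of dicts, best first, with "p" (0 to 1); they miss things now and then, are a little off and sometimes report something else, mostly with a low value. They report only what shows in the picture. A call takes as long as a camera call.
- optics.boxes_of(camera, query): "location" ([x, y, z] in mm, in world coordinates, good to about 4 mm: the middle of the surface that is visible of it).
- optics.silhouettes(camera, query): "region" (384x512 bool, what is visible of it).
- optics.tip_of(camera, query): "location" ([x, y, z] in mm, in world coordinates, good to about 4 mm: a listed point, or the origin of a listed thing).
The state is a dict: "clock": time; "joint_positions": joint angles; "dq": joint speeds; "tau": joint torques, N m; "ee_pos": TCP position; "ee_rot": TCP orientation; "wrist_force": force on the tool from outside, world axes, zero at the start; "moment": the same for the moment, N m; "width": opening from 0.0 (shut) to 1.0 (fully open).
Only numpy, scipy, OpenCV 4.12 (cv2) and the standard library are available. Lean on these libraries where they do the work, as an engineer would, in place of code of your own. Each camera call takes 0.05 s, during which the arm holds its last target.

## Task

Load the powder vial into the vial reader: press the lid's thumb tab gently until the push-push catch lets go and the lid springs fully open, lower the vial upright to the floor of the round well, then swing the lid down and press it gently again until the catch holds it shut by itself. Do not force the lid, do not tip the vial over, and leave the jar, timer, weight and plug where they are.

Things in the scene. Friction and masses are not known exactly. Their poses are not given: they have to be found in the camera images.
- reader: Vial reader, fixed: white housing 195 x 130 mm, 34 mm high, sloped display front; on it a grey collar (115 x 86 mm, top 64 mm over the bench) under a grey lid. Origin: centre of its underside; x points to the rear hinge, z up. The catch's socket is the small bore in the collar, 23 mm in front of the origin. At 86 degrees the open lid stands upright and its top ends 50 mm behind the hinge.
- reader_lid (a joint): Lid angle, rad: 0 shut on the catch, 1.5 fully open (sprung and damped: takes 4 s; 2 to 4 N at the tab to close). Push-push: press the shut tab down 7 to 19 mm (differs, not visible) and the catch lets go on lifting off; from open, press as far below 0 and it holds at 0. The click is where a rubber buffer is met, about 5 N per mm; a steady 8 to 12 N does it, over 18 N is abuse.
- reader_tab (a point): Centre of the upper face of the lid's ribbed thumb tab, 144.5 mm from the hinge axis and 10 mm above its plane; 66 mm over the bench when shut, straight above the hinge when open. The tab is 22 mm deep, 50 mm wide, 6 mm thick. Axes turn with the lid: x to the hinge, z out of the upper face. Behind it the lid's front rises 6 mm, then slopes at 32 degrees to the 106 mm high top.
- reader_hinge (a point): Middle of the lid's hinge axis: 85 mm behind the reader's origin and 56 mm over the bench. The axis is the reader's y; the lid is 100 mm wide. The lid reaches 156 mm forward of here when shut.
- reader_well (a point): Centre of the floor of the round vial well, 34 mm over the bench, 19 mm behind the reader's origin and 66 mm in front of the hinge. The well is 30 mm across and 30 mm deep, its mouth in the collar's top 64 mm over the bench.
- vial: Glass powder vial with black cap, 27 mm across, 56 mm high, loose, standing upright on the bench at one side of the reader (the other side has the jar). Origin: centre of its underside, z up. Grip it round the body or the cap, not above 48 mm over its underside; once in the well 26 mm of it stand above the collar.
- jar: White sample jar with a green cap, 52 mm across, 67 mm high; bystander, not to be moved. Origin: centre of its underside.
- timer: White bench timer, 62 x 72 x 20 mm; bystander, not to be moved. Origin: centre of its underside.
- weight: Small brass weight with a knob, 25 mm across, 30 mm high; bystander, not to be moved. Origin: centre of its underside.
- plug: Small green thermocouple plug lying flat, 16 x 36 x 10 mm; bystander, not to be moved. Origin: centre of its underside.

How it is judged:
By the outcome, as a careful person would: the job done as asked, in the order asked, and still so for the second after the job is handed in, with the robot touching nothing.
It also fails if it takes over 72 s, if anything falls off the work surface, if the arm or the gripper's body presses on something with over 40 N, if the wrist force passes 120 N, or if a joint passes its speed limit or range.

## Working session

There is one attempt and no reset: what is moved stays moved. The work goes in short steps, Python scripts to look and compute and a tool call to move; the robot and the scene stay as the last step left them, time stands still between calls to the robot, and variables do not carry over. Pictures are saved under pics/ and viewed, and the job is handed in when it is done.

Besides the shell and the picture viewer there is one more tool, called after ">>>" as name(argument=value, ...), one argument or row to a line, values as JSON. carry_out: Moves the arm, as the interface text tells. Its arguments: {"type":"object","properties":{"deltas":{"type":"string"},"fingers":{"type":"number"}},"required":["deltas"]}

```bash
mkdir -p pics; cat > h.py <<'E'
import numpy as np, cv2
from workcell import status, optics, ticket
from scipy.spatial.transform import Rotation as R
def snap(n,fn):
    p,d=optics.camera(n); cv2.imwrite('pics/'+fn,p); return p,d
def pt(cal,d,u,v):
    z=d[int(round(v)),int(round(u))]
    K=np.array([[cal['fx'],0,cal['cx']],[0,cal['fy'],cal['cy']],[0,0,1.]])
    q=cv2.undistortPoints(np.array([[[u,v]]],float),K,np.array([cal['k1'],0,0,0.]))[0,0]
    return (np.array(cal['world_from_camera'])@[q[0]*z,q[1]*z,z,1])[:3]
E
python3 - <<'E'
from h import *
s=status.get_state();print({k:np.round(v,3) for k,v in s.items()})
print(R.from_rotvec(s['ee_rot']).as_matrix().round(3))
for c in('scene','top'):
    p,d=snap(c,c+'0.png')
    for n in ('reader','reader_tab','reader_hinge','reader_well','vial','jar','timer','weight','plug'):
        for r in optics.tip_of(c,n)[:2]: print(c,n,np.round(r['location'],1),round(r['p'],2))
print(status.get_state()['clock'])
E
```

```text
{'clock': np.float64(0.0), 'joint_positions': array([-1.361,  0.6  , -0.003,  1.6  ,  0.002,  0.943, -0.08 ]), 'dq': array([ 0.002, -0.   ,  0.001, -0.001, -0.002, -0.002,  0.002]), 'tau': array([-1.0000e-03, -7.7645e+01,  1.5640e+00, -2.5801e+01,  1.2000e-02,
        9.0000e-03,  0.0000e+00]), 'ee_pos': array([204.965, 694.856, 194.596]), 'ee_rot': array([ 2.515e+00,  1.881e+00, -2.000e-03]), 'wrist_force': array([-0.064, -0.843, -0.405]), 'moment': array([-0.041, -0.123,  0.059]), 'width': np.float64(0.997)}
[[ 0.283  0.959 -0.   ]
 [ 0.959 -0.283 -0.002]
 [-0.002  0.    -1.   ]]
scene reader [ 5.607e+02 -3.910e+01  4.000e-01] 0.95
scene reader_tab [497.7 -30.3  66.3] 0.9
scene reader_hinge [650.9 -48.6  58.2] 0.9
scene reader_well [581.6 -39.8  37.1] 0.79
scene vial [474.2 238.3   3.1] 0.54
scene jar [ 512.1 -273.5    3.1] 0.84
scene jar [650.8 -50.1  62.3] 0.53
scene timer [ 4.704e+02  3.545e+02 -2.000e-01] 0.85
scene timer [561.6 -42.2  -1.6] 0.36
scene weight [618.3 177.7   4.4] 0.48
scene plug [ 649.  -278.2    1.7] 0.47
top reader [647.5 -47.3  54.3] 0.26
top reader_tab [506.3 -36.8  67.3] 0.88
top reader_hinge [647.4 -49.5  55.8] 0.85
top vial [470.6 240.2   2.7] 0.55
top jar [ 512.8 -269.8   -0.9] 0.77
top timer [469.1 351.9  -0.8] 0.92
top weight [618.3 175.9   1.6] 0.53
top plug [ 653.  -278.2    2.9] 0.44
1.0
```

```bash
ls pics
```

```text
scene0.png
top0.png
```

View pics/scene0.png

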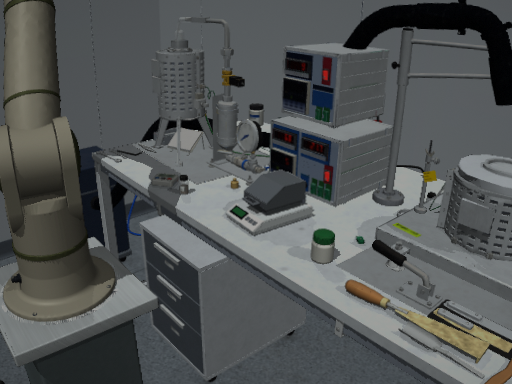

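View pics/top0.png

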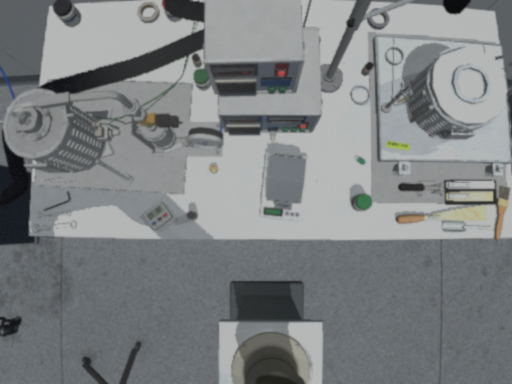

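The scene picture shows the reader at about (270,200), the vial at (184,184) beside the timer (165,182), the jar at (322,246), the brass weight at (235,184) and the plug at (360,240). The top view agrees: reader lid (285,178), tab (283,205), vial (192,215). Next I'll refine the poses from the masks and depth.

```bash
cat >> h.py <<'E'
def cloud(c,d,m):
    cal=optics.get_calibration(c)
    v,u=np.nonzero(m&(d>0)); z=d[v,u].astype(float)
    K=np.array([[cal['fx'],0,cal['cx']],[0,cal['fy'],cal['cy']],[0,0,1.]])
    q=cv2.undistortPoints(np.stack([u,v],1).astype(float)[:,None],K,np.array([cal['k1'],0,0,0.]))[:,0]
    P=np.c_[q*z[:,None],z,np.ones_like(z)]@np.array(cal['world_from_camera']).T
    return P[:,:3]
E
python3 - <<'E'
from h import *
for c in('scene','top'):
    cal=optics.get_calibration(c);print(c,{k:np.round(v,3) for k,v in cal.items()})
    p,d=optics.camera(c)
    np.save(c+'d.npy',d);np.save(c+'p.npy',p)
    for n in('reader','reader_lid','vial','timer'):
        rs=optics.silhouettes(c,n)
        for i,r in enumerate(rs[:2]):
            m=r['region'];P=cloud(c,d,m)
            print(c,n,i,round(r['p'],2),m.sum(),P.min(0).round(),P.max(0).round())
            if i==0: np.save(f'{c}_{n}.npy',m)
            if i==0 and n in('reader','reader_lid'):
                for lo,hi in((20,40),(60,70),(100,112)):
                    Q=P[(P[:,2]>lo)&(P[:,2]<hi)]
                    if len(Q)>8:
                        r_=cv2.minAreaRect(Q[:,:2].astype(np.float32));print('  z',lo,hi,len(Q),Q.mean(0).round(1),np.round(r_[0],1),np.round(r_[1],1),round(r_[2],1))
            if i==0 and n=='vial': print(P.round(0).tolist())
E
```

```text
scene {'fx': np.float64(467.324), 'fy': np.float64(467.324), 'cx': np.float64(255.158), 'cy': np.float64(188.135), 'k1': np.float64(-0.184), 'world_from_camera': array([[ 7.56000e-01, -2.49000e-01,  6.05000e-01, -2.07077e+02],
       [-6.54000e-01, -3.09000e-01,  6.91000e-01, -8.59209e+02],
       [ 1.50000e-02, -9.18000e-01, -3.96000e-01,  5.68519e+02],
       [ 0.00000e+00,  0.00000e+00,  0.00000e+00,  1.00000e+00]])}
scene reader 0 0.76 3535 [ 458. -115.   -5.] [752. 180. 108.]
  z 20 40 1075 [533.7 -64.9  30. ] [587.3  28.8] [308.2 205.3] 72.0
  z 60 70 298 [537.2 -61.8  65.1] [551.4 -69.5] [ 80.6 163.1] 47.2
  z 100 112 498 [596.9 -47.6 104.5] [600.1 -43.4] [102.8  87.5] 84.8
scene vial 0 0.52 169 [456. 221.  -2.] [486. 290.  57.]
[[471.0, 249.0, 55.0], [474.0, 248.0, 54.0], [473.0, 241.0, 57.0], [478.0, 244.0, 55.0], [479.0, 240.0, 55.0], [465.0, 245.0, 54.0], [466.0, 241.0, 55.0], [467.0, 239.0, 55.0], [471.0, 238.0, 55.0], [472.0, 235.0, 55.0], [474.0, 233.0, 55.0], [479.0, 235.0, 54.0], [462.0, 241.0, 53.0], [463.0, 237.0, 54.0], [465.0, 234.0, 54.0], [467.0, 233.0, 54.0], [
[... 3709 characters left out ...]
00000e-03, -8.600000e-02, -9.960000e-01,  1.202642e+03],
       [ 0.000000e+00,  0.000000e+00,  0.000000e+00,  1.000000e+00]])}
top reader 0 0.64 2717 [ 462. -105.   11.] [665.  34. 113.]
  z 20 40 839 [532.4 -25.5  31. ] [564.7 -38.2] [130.4 192.3] 84.1
  z 60 70 145 [511.8 -31.2  66.1] [571.7 -36.8] [ 96.3 160.3] 84.8
  z 100 112 993 [600.2 -41.1 105.6] [596.1 -41.4] [100.3  94.4] 83.9
top reader_lid 0 0.79 1706 [493. -99.  35.] [654.  14. 113.]
  z 60 70 111 [505.9 -30.8  66.5] [565.2 -50.4] [ 70.  155.8] 61.2
  z 100 112 987 [600.1 -40.9 105.6] [596.1 -41.4] [100.3  94.4] 83.9
top reader_lid 1 0.2 94 [460. 223.  -6.] [488. 250.  61.]
top timer 0 0.75 445 [429. 304.   3.] [508. 386.  25.]
```

```bash
python3 - <<'E'
from h import *
from scipy.optimize import least_squares
d=np.load('scened.npy');P=cloud('scene',d,np.load('scene_vial.npy'))
Q=P[(P[:,2]>6)&(P[:,2]<46)&(P[:,1]<247)]
f=least_squares(lambda c:np.hypot(Q[:,0]-c[0],Q[:,1]-c[1])-13.5,[472,239],loss='soft_l1');print('scene cyl',f.x,np.std(f.fun))
T=P[P[:,2]>52];print('scene top',T.mean(0),len(T))
d=np.load('topd.npy');A=cloud('top',d,np.ones_like(d,bool))
T=A[(abs(A[:,0]-472)<22)&(abs(A[:,1]-239)<22)&(A[:,2]>40)];print('top cap',T.mean(0),T.min(0),T.max(0),len(T))
# stack front face, behind reader
for lo,hi in((20,80),(120,200),(200,260),(260,400)):
    S=A[(abs(A[:,1]+50)<90)&(A[:,2]>lo)&(A[:,2]<hi)&(A[:,0]>665)]
    print(lo,hi,len(S),S.min(0) if len(S) else '',np.percentile(S[:,0],[2,10]) if len(S) else '')
ds=np.load('scened.npy');B=cloud('scene',ds,np.ones_like(ds,bool))
for lo,hi in((20,80),(120,200),(200,260),(260,400)):
    S=B[(abs(B[:,1]+50)<90)&(B[:,2]>lo)&(B[:,2]<hi)&(B[:,0]>665)&(B[:,0]<900)]
    print('s',lo,hi,len(S),S.min(0) if len(S) else '',np.percentile(S[:,0],[2,10]) if len(S) else '')
# lid/tab edges
c,s=np.cos(np.radians(-5.95)),np.sin(np.radians(-5.95))
for nm,X in(('top',A),('scene',B)):
    L=(X-[564.5,-38.2,0])@np.array([[c,-s,0],[s,c,0],[0,0,1]])
    t=L[(abs(L[:,2]-66)<4)&(L[:,0]>-80)&(L[:,0]<-45)&(abs(L[:,1])<35)];print(nm,'tab local',t.mean(0).round(1),np.percentile(t,[3,97],axis=0).round(1),len(t))
    t=L[(L[:,2]>101)&(L[:,2]<112)&(abs(L[:,1])<60)&(abs(L[:,0])<110)];print(nm,'lidtop local',t.mean(0).round(1),np.percentile(t,[2,98],axis=0).round(1),len(t))
    t=L[(L[:,2]>29)&(L[:,2]<39)&(abs(L[:,1])<80)&(abs(L[:,0])<110)];print(nm,'housing local',np.percentile(t,[2,98],axis=0).round(1),len(t))
E
```

```text
scene cyl [472.00383648 239.91981047] 2.4891878617636314
scene top [469.87933118 237.560513    54.41525574] 20
top cap [472.50367534 236.83902636  54.21960151] [459.79743151 226.51279376  40.29793823] [483.71434475 249.02472115  60.53320817] 62
20 80 439 [ 665.13403935 -126.8635598    20.11609534] [690.08691563 715.150258  ]
120 200 1097 [ 722.69326815 -127.81689288  120.32604594] [723.66784121 725.9077957 ]
200 260 2284 [ 730.47904629 -129.06013825  200.00122354] [733.80379637 742.52638234]
260 400 972 [779.18437485 -58.20674843 260.09896658] [783.83875569 787.04348074]
s 20 80 1404 [ 717.87961007 -130.49360422   20.01635921] [724.6722317  729.76206576]
s 120 200 2195 [ 718.74237549 -131.11456739  120.0045437 ] [723.47510835 726.61050679]
s 200 260 1565 [ 728.99035699 -129.57481181  200.01866618] [732.00205711 752.38746496]
s 260 400 2428 [777.41465792 -60.33389394 260.00296744] [785.00340574 787.61538277]
top tab local [-61.2   0.6  66.4] [[-71.9 -22.8  62.9]
 [-50.6  24.   69.5]] 123
top lidtop local [ 36.3   0.6 105.7] [[ -2.5 -47.9 101.5]
 [ 75.6  48.3 109.9]] 970
top housing local [[-79.4 -64.2  29.4]
 [ 93.9  64.7  37.4]] 647
scene tab local [-59.7  -3.5  65.6] [[-73.9 -29.5  62.6]
 [-47.8  27.3  69.4]] 124
scene lidtop local [ 34.2  -5.5 104.6] [[ -2.3 -51.3 101.4]
 [ 75.9  46.9 106.9]] 488
scene housing local [[-74.6 -67.1  29.3]
 [ 86.3  55.2  38.2]] 667
```

```bash
cat >> h.py <<'E'
def D(targets,yaw=84.05):
    s=status.get_state();Rm=R.from_rotvec(s['ee_rot']).as_matrix();p=np.array(s['ee_pos'])
    cur=np.degrees(np.arctan2(Rm[1,0],Rm[0,0]));
    print('clock',round(s['clock'],2),'pos',p.round(1),'yaw',round(cur,2),'F',np.round(s['wrist_force'],2),'w',round(s['width'],3))
    for t in np.atleast_2d(targets): print(np.round(Rm.T@(t-p)/1000,4), 'twist',round(-(yaw-cur),2))
O=np.array([564.5,-38.2,0]);YAW=-5.95
def rd(x,y,z):
    c,s=np.cos(np.radians(YAW)),np.sin(np.radians(YAW)); return O+[c*x-s*y,s*x+c*y,z]
E
python3 -c "
from h import *
print(rd(-63.5,0,85));D([rd(-63.5,0,120),rd(-63.5,0,80)])"
```

```text
[501.34209133 -31.61755574  85.        ]
clock 1.5 pos [205.1 695.4 195.5] yaw 73.57 F [ 0.41 -0.84 -0.25] w 0.997
[-0.6135  0.4898  0.0755] twist -10.48
[-0.6135  0.4898  0.1155] twist -10.48
```

>>> carry_out(
  deltas="-0.6135 0.4898 0.0 -10.5;-0.6135 0.4898 0.0 -10.5;-0.6135 0.4898 0.0 -10.5;-0.6135 0.4898 0.0 -10.5;-0.6135 0.4898 0.0 -10.5;-0.6135 0.4898 0.0 -10.5;-0.6135 0.4898 0.0 -10.5;-0.6135 0.4898 0.0 -10.5;-0.6135 0.4898 0.0 -10.5;-0.6135 0.4898 0.0 -10.5;-0.6135 0.4898 0.0 -10.5;-0.6135 0.4898 0.0 -10.5;-0.6135 0.4898 0.0 -10.5;-0.6135 0.4898 0.0 -10.5;-0.6135 0.4898 0.0 -10.5;-0.6135 0.4898 0.0 -10.5;-0.6135 0.4898 0.0 -10.5;-0.6135 0.4898 0.0 -10.5;-0.6135 0.4898 0.0 -10.5;-0.6135 0.4898 0.0 -10.5",
  fingers=-1,
)

```text
clock: 3.17
ee_pos: [503.7, -38.9, 195.9]
ee_rot: [2.34, 2.091, 0.0]
wrist_force: [-0.0, -0.2, 0.2]
width: -0.004
```

```bash
python3 -c "
from h import *
D([rd(-63.5,0,120),rd(-63.5,0,76)])"
```

```text
clock 3.17 pos [503.7 -38.9 195.9] yaw 83.57 F [-0.01 -0.17  0.15] w -0.004
[ 0.0071 -0.0033  0.0759] twist -0.48
[ 0.0072 -0.0034  0.1199] twist -0.48
```

>>> carry_out(
  deltas="0.0071 -0.0033 0.02 -0.5;0.0071 -0.0033 0.05 -0.5;0.0071 -0.0033 0.08 -0.5;0.0071 -0.0033 0.1 -0.5;0.0071 -0.0033 0.11 -0.5;0.0071 -0.0033 0.117 -0.5;0.0071 -0.0033 0.12 -0.5;0.0071 -0.0033 0.12 -0.5;0.0071 -0.0033 0.12 -0.5",
)

```text
clock: 3.92
ee_pos: [502.1, -31.7, 76.7]
ee_rot: [2.33, 2.101, 0.002]
wrist_force: [-0.8, 0.5, 0.2]
width: -0.001
```

```bash
python3 -c "
from h import *
snap('scene','s1.png');snap('top','t1.png')
D([rd(-63.5,0,66)])"
```

```text
clock 4.02 pos [502.1 -31.7  76.9] yaw 84.07 F [ 0.58  0.13 -0.33] w -0.001
[ 0.0001 -0.0008  0.0108] twist 0.02
```

View pics/s1.png

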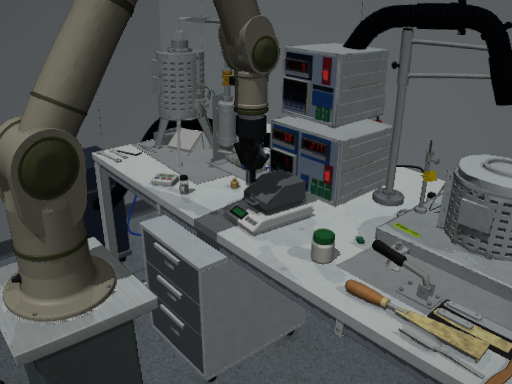

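The gripper is over the tab, with its tip at about (253,183). I'll press in small steps and watch the force.

>>> carry_out(
  deltas="0 -0.0008 0.004 0;0 -0.0008 0.008 0;0 -0.0008 0.012 0;0 -0.0008 0.015 0;0 -0.0008 0.017 0;0 -0.0008 0.017 0;0 -0.0008 0.017 0",
)

```text
clock: 4.6
ee_pos: [501.3, -31.7, 59.6]
ee_rot: [2.33, 2.101, 0.002]
wrist_force: [-0.0, 0.1, 0.6]
width: 0.006
```

>>> carry_out(
  deltas="0 0 0.001 0;0 0 0.0015 0;0 0 0.0015 0",
)

```text
clock: 4.85
ee_pos: [501.3, -31.7, 58.1]
ee_rot: [2.33, 2.101, 0.002]
wrist_force: [-0.1, 0.2, 0.2]
width: -0.005
```

```bash
python3 -c "
from h import *
p,d=snap('scene','s2.png');q,e=snap('top','t2.png')
a=cv2.resize(p[120:250,200:330],(520,520),interpolation=cv2.INTER_CUBIC)
cv2.imwrite('pics/s2c.png',a)
for r in optics.tip_of('scene','reader_tab')[:2]: print(r['location'],r['p'])
print(status.get_state()['wrist_force'],status.get_state()['moment'])"
```

```text
[503.0, -31.5, 66.8] 0.84
[ 0.37401029 -0.39218008  0.18868356] [-0.00488647  0.00495336  0.03871005]
```

View pics/s2c.png

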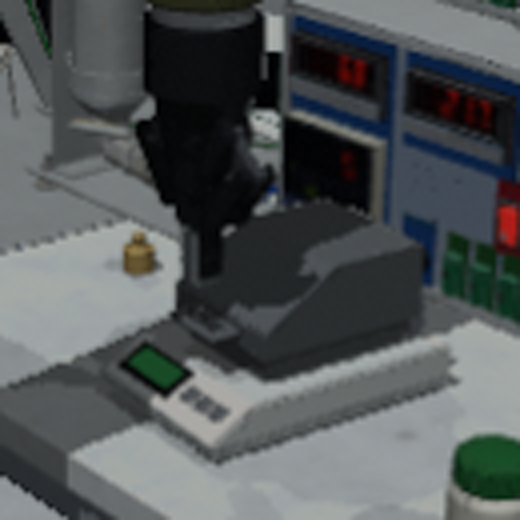

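```bash
cat >> h.py <<'E'
def proj(c,P):
    cal=optics.get_calibration(c);T=np.linalg.inv(np.array(cal['world_from_camera']))
    K=np.array([[cal['fx'],0,cal['cx']],[0,cal['fy'],cal['cy']],[0,0,1.]])
    return cv2.projectPoints(np.atleast_2d(P).astype(float),cv2.Rodrigues(T[:3,:3])[0],T[:3,3],K,np.array([cal['k1'],0,0,0.]))[0][:,0]
E
python3 -c "
from h import *
p=cv2.imread('pics/s2.png')
tcp=np.array(status.get_state()['ee_pos']);print(tcp)
print('tcp',(proj('scene',tcp)-[200,120])*4)
for z in(66,59): print((proj('scene',[rd(-70.5,-25,z),rd(-70.5,25,z),rd(-48.5,25,z),rd(-48.5,-25,z)])-[200,120])*4)
a=cv2.resize(p[170:220,225:275],(800,800)[:2],interpolation=cv2.INTER_CUBIC)[:600]
cv2.imwrite('pics/s2d.png',a)
import numpy as np
d=np.load('scened.npy')
"
```

```text
[501.29842313 -31.72161029  58.17111711]
tcp [[200.40542423 329.86665597]]
[[213.69285005 335.23475955]
 [169.89099986 307.6780446 ]
 [197.87623654 300.12942593]
 [242.1343332  327.17543022]]
[[213.54139984 345.26390431]
 [169.84563755 317.46438814]
 [197.76679514 309.84182086]
 [241.91632293 337.12658555]]
```

View pics/s2d.png

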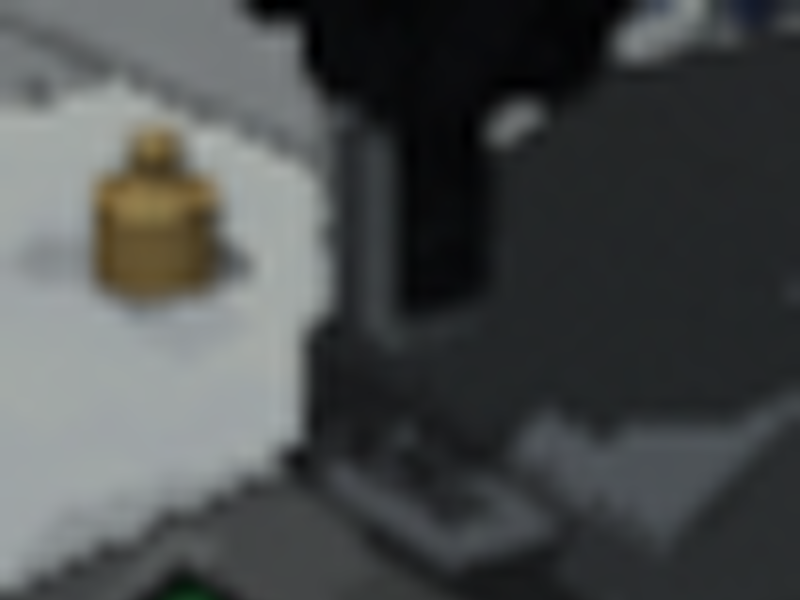

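```bash
python3 -c "
from h import *
a=[cv2.resize(cv2.imread('pics/'+f)[165:220,230:275],(260,318),interpolation=cv2.INTER_CUBIC) for f in('scene0.png','s1.png','s2.png')]
cv2.imwrite('pics/cmp.png',cv2.convertScaleAbs(np.hstack(a),alpha=1.8,beta=20))
p,d=optics.camera('scene');np.save('scened2.npy',d)
P=cloud('scene',d,np.ones_like(d,bool)).round(0)
L=P[(abs(P[:,0]-501)<35)&(abs(P[:,1]+32)<40)&(P[:,2]>70)&(P[:,2]<160)]
print(len(L));
for z in range(60,160,8):
    l=P[(abs(P[:,0]-501)<25)&(abs(P[:,1]+32)<30)&(abs(P[:,2]-z)<=4)]
    if len(l):print(z,len(l),l.min(0),l.max(0))
"
```

```text
452
60 35 [488. -60.  56.] [515. -10.  64.]
68 122 [489. -60.  64.] [524.  -3.  72.]
76 57 [511. -60.  72.] [525.  -4.  79.]
84 1 [523. -56.  82.] [523. -56.  82.]
92 8 [492. -39.  94.] [513. -26.  96.]
100 25 [490. -44.  96.] [508. -26. 104.]
108 35 [489. -48. 104.] [506. -15. 112.]
116 35 [489. -48. 112.] [506. -26. 120.]
124 31 [489. -47. 120.] [505. -19. 128.]
132 26 [487. -47. 128.] [504. -17. 136.]
140 48 [485. -61. 136.] [510.  -5. 144.]
148 47 [484. -61. 144.] [509.  -4. 152.]
156 40 [481. -60. 152.] [502.  -3. 160.]
```

View pics/cmp.png

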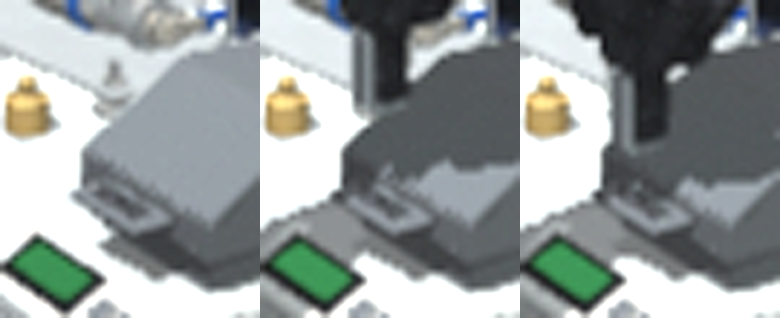

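The picture shows the visible fingertip at about (250,190), roughly 30 mm higher than the state's TCP, and the force reads zero. So the tab hasn't been touched yet. I'll check this with the top camera too.

```bash
python3 -c "
from h import *
p,d=optics.camera('top');P=cloud('top',d,np.ones_like(d,bool))
p,d=optics.camera('scene');S=cloud('scene',d,np.ones_like(d,bool))
for z in range(60,420,15):
  for n,X in(('t',P),('s',S)):
    l=X[(abs(X[:,0]-501)<70)&(abs(X[:,1]+32)<70)&(abs(X[:,2]-z)<=7)]
    if len(l):print(n,z,len(l),l.min(0).round(),l.max(0).round())
a=cv2.resize(p[60:220,190:320],(650,800)[:2],interpolation=cv2.INTER_CUBIC)[200:]
cv2.imwrite('pics/s3.png',cv2.convertScaleAbs(a,alpha=2.5,beta=30))
print(proj('scene',[[501,-32,z] for z in(58,77,131,94)]))
"
```

```text
s 60 237 [488. -91.  53.] [570.  17.  67.]
s 75 278 [495. -93.  68.] [570.  16.  82.]
s 90 275 [492. -94.  83.] [569.  11.  97.]
t 105 1 [571.  11.  98.] [571.  11.  98.]
s 105 179 [489. -92.  98.] [571.   8. 112.]
s 120 51 [488. -48. 113.] [507. -19. 127.]
s 135 55 [486. -64. 128.] [510.  -5. 142.]
s 150 112 [483. -76. 143.] [513.  15. 157.]
s 165 153 [481. -86. 158.] [507.  23. 172.]
t 180 21 [495.  23. 183.] [519.  31. 187.]
s 180 190 [480. -95. 173.] [507.  28. 187.]
t 195 7 [500.  24. 188.] [518.  29. 190.]
s 195 159 [479. -91. 188.] [507.  21. 202.]
s 210 105 [484. -74. 203.] [506.   6. 217.]
s 225 133 [461. -72. 218.] [528. -17. 232.]
s 240 175 [461. -72. 233.] [529. -18. 247.]
s 255 174 [461. -72. 248.] [526. -18. 262.]
s 270 194 [461. -71. 263.] [536.   1. 277.]
s 285 166 [458. -74. 278.] [527.  -3. 292.]
s 300 192 [457. -75. 293.] [527.  -8. 307.]
s 315 190 [459. -72. 308.] [526. -15. 322.]
s 330 195 [460. -72. 323.] [526. -13. 337.]
s 345 202 [459. -71. 338.] [523. -15. 352.]
s 360 192 [459. -73. 353.] [524. -15. 367.]
s 375 246 [455. -79. 368.] [532.  12. 382.]
s 390 252 [457. -85. 383.] [538.  15. 397.]
t 405 4 [504.  26. 402.] [510.  26. 411.]
s 405 317 [451. -89. 398.] [545.  14. 412.]
[[250.08209547 202.59357834]
 [250.16224159 195.86243978]
 [250.39783534 176.25564791]
 [250.23515539 189.76594146]]
```

View pics/s3.png

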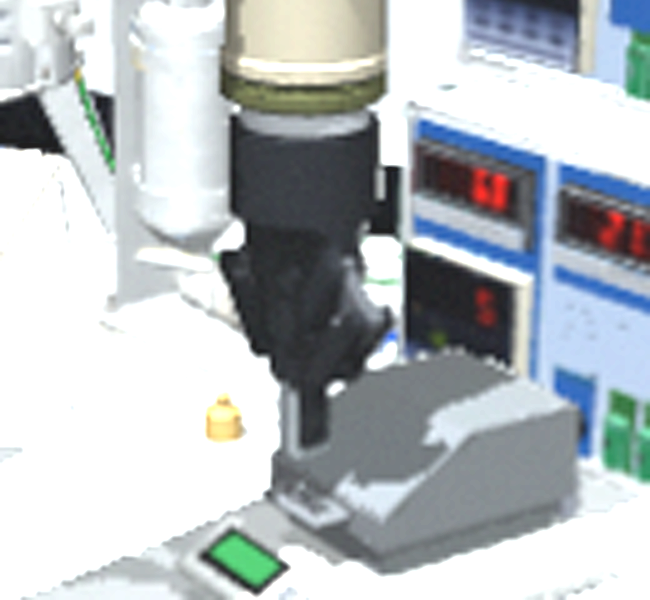

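>>> carry_out(
  deltas="0 0 0.004 0;0 0 0.008 0;0 0 0.012 0;0 0 0.016 0;0 0 0.018 0;0 0 0.018 0",
)

```text
clock: 5.65
ee_pos: [501.0, -31.8, 39.5]
ee_rot: [2.33, 2.101, 0.0]
wrist_force: [-0.0, 0.0, -0.0]
width: -0.0
```

```bash
python3 -c "
from h import *
p,d=optics.camera('scene');S=cloud('scene',d,np.ones_like(d,bool))
for z in range(60,120,6):
    l=S[(abs(S[:,0]-501)<25)&(abs(S[:,1]+32)<30)&(abs(S[:,2]-z)<=3)]
    if len(l):print(z,len(l),l.min(0).round(),l.max(0).round())
a=cv2.resize(p[155:220,225:290],(600,600),interpolation=cv2.INTER_CUBIC)
cv2.imwrite('pics/s4.png',cv2.convertScaleAbs(a,alpha=2,beta=20))
D([501.3,-31.6,40])
"
```

```text
60 19 [489. -62.  58.] [512.  -7.  63.]
66 83 [489. -61.  63.] [516.  -9.  68.]
72 34 [494. -61.  69.] [522. -32.  75.]
78 29 [489. -60.  75.] [525. -25.  81.]
84 23 [488. -58.  81.] [525. -21.  87.]
90 21 [489. -46.  87.] [507. -18.  93.]
96 28 [488. -47.  93.] [508. -18.  99.]
102 21 [490. -46.  99.] [506. -17. 105.]
108 23 [488. -47. 105.] [503. -17. 110.]
114 15 [488. -49. 111.] [502. -19. 117.]
clock 5.7 pos [501.1 -31.7  39.8] yaw 84.07 F [-0.58  0.44 -0.48] w 0.001
[ 0.0002  0.0001 -0.0002] twist 0.02
```

View pics/s4.png

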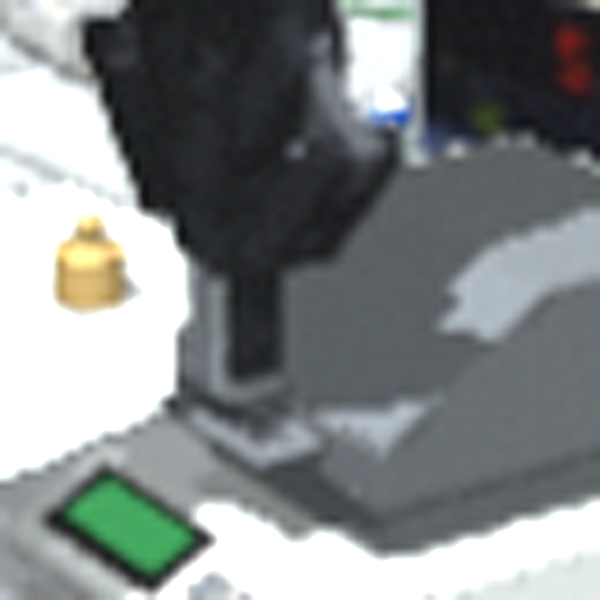

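The picture confirms it: the tip is about 9 mm above the tab at s4 (243,395), while the state says 39.7. The reported TCP z is therefore about 35 mm below the real fingertip. I'll continue by force.

>>> carry_out(
  deltas="0 0 0.003 0;0 0 0.006 0;0 0 0.008 0;0 0 0.01 0;0 0 0.011 0;0 0 0.011 0",
)

```text
clock: 6.2
ee_pos: [501.0, -31.8, 28.6]
ee_rot: [2.331, 2.101, 0.0]
wrist_force: [-0.6, 0.6, 2.0]
width: -0.001
```

>>> carry_out(
  deltas="0 0 0.001 0;0 0 0.002 0;0 0 0.002 0",
)

```text
clock: 6.45
ee_pos: [500.9, -31.8, 26.5]
ee_rot: [2.331, 2.101, 0.0]
wrist_force: [-0.1, 0.4, 1.2]
width: -0.005
```

>>> carry_out(
  deltas="0 0 0.001 0;0 0 0.002 0;0 0 0.002 0",
)

```text
clock: 6.7
ee_pos: [500.8, -31.8, 24.3]
ee_rot: [2.331, 2.101, -0.0]
wrist_force: [-0.3, 0.1, 2.1]
width: 0.002
```

>>> carry_out(
  deltas="0 0 0.001 0;0 0 0.002 0;0 0 0.002 0",
)

```text
clock: 6.95
ee_pos: [500.8, -31.8, 22.1]
ee_rot: [2.331, 2.101, -0.0]
wrist_force: [0.1, 1.1, 1.2]
width: -0.0
```

>>> carry_out(
  deltas="0 0 0.001 0;0 0 0.0015 0;0 0 0.0015 0",
)

```text
clock: 7.2
ee_pos: [500.7, -31.8, 20.5]
ee_rot: [2.331, 2.101, -0.0]
wrist_force: [-0.0, -0.8, 2.1]
width: -0.002
```

>>> carry_out(
  deltas="0 0 0.001 0;0 0 0.0015 0;0 0 0.0015 0",
)

```text
clock: 7.45
ee_pos: [500.8, -31.8, 18.9]
ee_rot: [2.331, 2.101, -0.0]
wrist_force: [-0.9, 0.8, 2.1]
width: 0.001
```

>>> carry_out(
  deltas="0 0 0.001 0;0 0 0.0015 0;0 0 0.0015 0",
)

```text
clock: 7.7
ee_pos: [500.8, -31.8, 17.2]
ee_rot: [2.331, 2.102, -0.001]
wrist_force: [-1.2, -0.3, 1.4]
width: -0.002
```

>>> carry_out(
  deltas="0 0 0.001 0;0 0 0.001 0;0 0 0.001 0",
)

```text
clock: 7.95
ee_pos: [500.8, -31.8, 16.2]
ee_rot: [2.331, 2.102, -0.001]
wrist_force: [-1.2, 0.5, 2.3]
width: 0.002
```

>>> carry_out(
  deltas="0 0 0.0012 0;0 0 0.0012 0;0 0 0.0012 0",
)

```text
clock: 8.2
ee_pos: [500.8, -31.8, 15.0]
ee_rot: [2.331, 2.102, -0.0]
wrist_force: [-0.5, 0.2, 2.0]
width: -0.001
```

>>> carry_out(
  deltas="0 0 0.0012 0;0 0 0.0012 0;0 0 0.0012 0",
)

```text
clock: 8.45
ee_pos: [500.9, -31.8, 13.7]
ee_rot: [2.331, 2.101, -0.0]
wrist_force: [-0.5, 0.7, 1.1]
width: -0.001
```

```bash
python3 -c "
from h import *
p,d=optics.camera('scene')
a=cv2.resize(p[155:220,225:290],(600,600),interpolation=cv2.INTER_CUBIC)
cv2.imwrite('pics/s5.png',cv2.convertScaleAbs(a,alpha=2,beta=20))
"
```

```text
(no output)
```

View pics/s5.png

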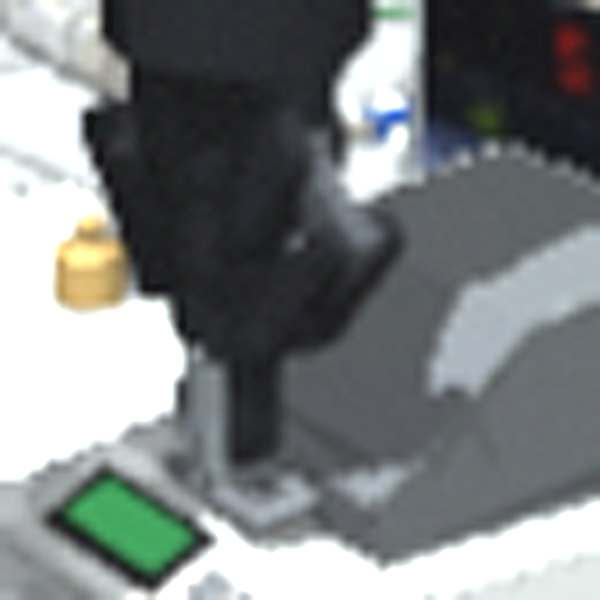

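The tab, with the finger on it near (245,475), has gone down by about 16 mm. I'll continue pressing.

>>> carry_out(
  deltas="0 0 0.0012 0;0 0 0.0012 0;0 0 0.0012 0",
)

```text
clock: 8.75
ee_pos: [500.9, -31.8, 12.6]
ee_rot: [2.331, 2.101, -0.0]
wrist_force: [-0.9, 0.1, 4.9]
width: 0.003
```

>>> carry_out(
  deltas="0 0 0.0012 0;0 0 0.0012 0;0 0 0.0012 0",
)

```text
clock: 9.0
ee_pos: [501.0, -31.8, 11.6]
ee_rot: [2.331, 2.101, 0.0]
wrist_force: [-1.6, 1.1, 8.0]
width: -0.003
```

>>> carry_out(
  deltas="0 0 0.0004 0;0 0 0.0006 0;0 0 0.0006 0;0 0 0.0006 0",
)

```text
clock: 9.33
ee_pos: [501.0, -31.8, 11.3]
ee_rot: [2.33, 2.101, 0.0]
wrist_force: [-1.0, 0.6, 9.1]
width: 0.001
```

>>> carry_out(
  deltas="0 0 0.0006 0;0 0 -0.005 0;0 -0.005 -0.02 0;0 -0.02 -0.045 0;0 -0.045 -0.075 0;0 -0.065 -0.11 0;0 -0.07 -0.14 0;0 -0.07 -0.15 0",
)

```text
clock: 10.0
ee_pos: [430.2, -24.2, 164.6]
ee_rot: [2.329, 2.1, 0.005]
wrist_force: [0.8, 1.3, 0.3]
width: 0.001
```

```bash
python3 -c "
from h import *
snap('scene','s6.png')
D([472.2,238.8,200],174.05)"
```

```text
clock 10.05 pos [431.9 -24.2 165. ] yaw 84.06 F [0.58 0.27 1.24] w 0.0
[ 0.2657  0.0132 -0.0352] twist -89.99
```

View pics/s6.png

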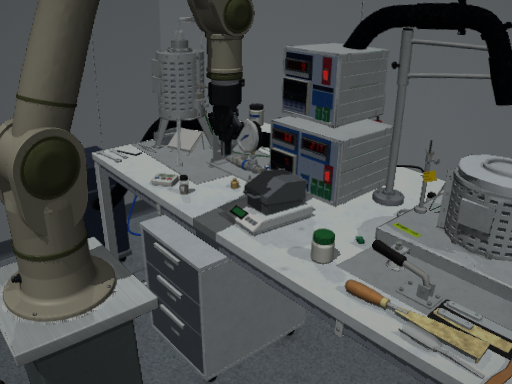

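>>> carry_out(
  deltas="0.04 0 -0.02 0;0.08 0.003 -0.0352 0;0.12 0.006 -0.0352 0;0.16 0.009 -0.0352 0;0.2 0.0132 -0.0352 0;0.235 0.0132 -0.0352 0;0.255 0.0132 -0.0352 0;0.2657 0.0132 -0.0352 0;0.2657 0.0132 -0.0352 0;0.2657 0.0132 -0.0352 0;0.2657 0.0132 -0.0352 0",
  fingers=0.1,
)

```text
clock: 10.97
ee_pos: [472.1, 236.6, 199.8]
ee_rot: [2.33, 2.096, 0.006]
wrist_force: [-0.8, -0.8, -0.7]
width: 0.55
```

```bash
python3 -c "
from h import *
D([[472.2,238.8,60],[472.2,238.8,30]])
snap('scene','s7.png')
p,d=snap('top','t7.png')
for c in('scene','top'):
  for n in('vial','reader_well','reader_tab'):
    for r in optics.tip_of(c,n)[:1]: print(c,n,np.round(r['location'],1),r['p'])
"
```

```text
clock 10.97 pos [472.1 236.6 199.8] yaw 83.94 F [-0.81 -0.76 -0.73] w 0.55
[ 0.0026 -0.0013  0.1398] twist -0.11
[ 0.0027 -0.0015  0.1698] twist -0.11
scene vial [472.1 237.3   5.2] 0.56
scene reader_well [581.4 -37.8  38. ] 0.87
scene reader_tab [531.7 -34.3 142.2] 0.6
top reader_well [582.6 -37.   31.5] 0.88
top reader_tab [534.5 -36.8 146. ] 0.69
```

View pics/s7.png

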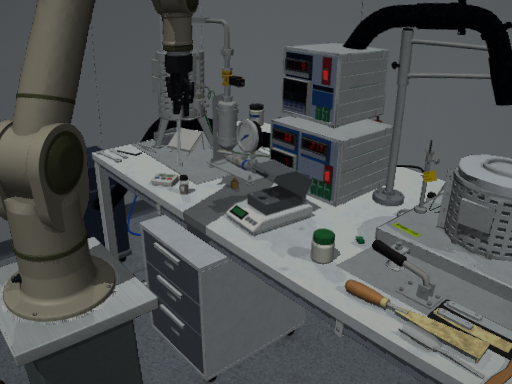

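The lid is swinging open, and the gripper is above the vial, with its tip near (180,110) and the vial at (184,184). Next I'll descend.

>>> carry_out(
  deltas="0.002 -0.0014 0.03 0;0.002 -0.0014 0.065 0;0.002 -0.0014 0.1 0;0.002 -0.0014 0.13 0;0.002 -0.0014 0.15 0;0.002 -0.0014 0.163 0;0.002 -0.0014 0.17 0;0.002 -0.0014 0.17 0;0.002 -0.0014 0.17 0",
)

```text
clock: 12.12
ee_pos: [472.7, 240.2, 30.3]
ee_rot: [2.329, 2.098, 0.008]
wrist_force: [0.3, 0.4, 0.1]
width: 0.55
```

```bash
python3 -c "
from h import *
D([[472.2,238,30],[472.2,238,-11]])
p,d=snap('scene','s8.png');q,e=snap('top','t8.png')
a=cv2.resize(p[130:210,150:220],(525,600),interpolation=cv2.INTER_CUBIC)
cv2.imwrite('pics/s8c.png',cv2.convertScaleAbs(a,alpha=2,beta=20))
S=cloud('scene',d,np.ones_like(d,bool))
for z in range(12,130,6):
    l=S[(abs(S[:,0]-472)<40)&(abs(S[:,1]-238)<55)&(abs(S[:,2]-z)<=3)]
    if len(l):print(z,len(l),l.min(0).round(),l.max(0).round())
print(proj('scene',[[472,238,66],[472,238,28],[472,238,56]]))
"
```

```text
clock 12.12 pos [472.7 240.2  30.3] yaw 84.02 F [0.27 0.35 0.05] w 0.55
[-0.0022 -0.0003  0.0003] twist -0.03
[-0.0022 -0.0007  0.0413] twist -0.03
12 14 [458. 225.  10.] [478. 242.  15.]
18 18 [457. 223.  15.] [481. 240.  20.]
24 18 [457. 224.  21.] [484. 248.  27.]
30 21 [458. 221.  27.] [482. 246.  33.]
36 19 [459. 224.  33.] [484. 248.  39.]
42 14 [459. 227.  39.] [480. 238.  44.]
48 18 [459. 226.  45.] [481. 240.  51.]
54 23 [460. 224.  52.] [478. 249.  57.]
60 1 [477. 226.  57.] [477. 226.  57.]
66 6 [461. 210.  68.] [475. 265.  69.]
72 24 [457. 206.  70.] [485. 274.  75.]
78 31 [457. 200.  75.] [484. 273.  81.]
84 28 [459. 202.  81.] [483. 269.  87.]
90 31 [456. 202.  87.] [484. 270.  93.]
96 28 [456. 202.  93.] [483. 269.  99.]
102 33 [458. 201.  99.] [484. 274. 105.]
108 22 [457. 200. 105.] [481. 273. 111.]
114 28 [456. 186. 111.] [478. 292. 117.]
120 48 [453. 184. 117.] [481. 292. 123.]
126 28 [452. 184. 123.] [477. 289. 129.]
[[183.25156831 172.37853269]
 [183.82103425 184.2846005 ]
 [183.40090596 175.53611496]]
```

View pics/s8c.png

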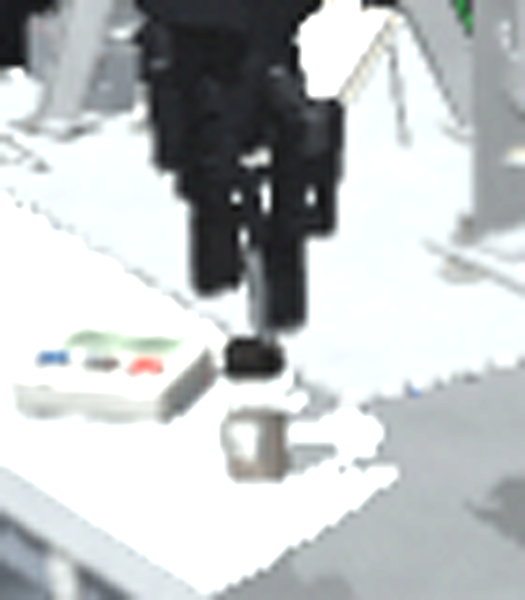

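Fingers straddle the vial: tips at about z 70 near s8c (250,310), with the cap below at (255,355). They are centred within about 2 mm.

>>> carry_out(
  deltas="-0.0015 -0.0003 0.01 0;-0.0015 -0.0003 0.02 0;-0.0015 -0.0003 0.03 0;-0.0015 -0.0003 0.036 0;-0.0015 -0.0003 0.04 0;-0.0015 -0.0003 0.04 0;-0.0015 -0.0003 0.04 0",
)

```text
clock: 12.8
ee_pos: [472.9, 238.8, -9.3]
ee_rot: [2.329, 2.098, 0.009]
wrist_force: [1.5, -0.2, -0.5]
width: 0.55
```

```bash
python3 -c "
from h import *
D([[472.2,238,-10]])
p,d=snap('scene','s9.png')
a=cv2.resize(p[130:210,150:220],(525,600),interpolation=cv2.INTER_CUBIC)
cv2.imwrite('pics/s9c.png',cv2.convertScaleAbs(a,alpha=2,beta=20))
"
```

```text
clock 12.8 pos [472.9 238.8  -9.3] yaw 84.02 F [ 1.54 -0.24 -0.48] w 0.55
[-0.0009 -0.0006  0.0007] twist -0.03
```

View pics/s9c.png

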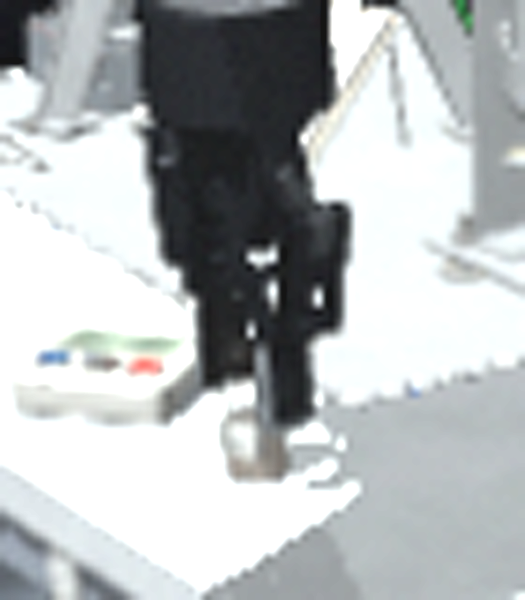

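The fingers are on both sides of the vial, which still stands at s9c (255,445). Close them.

>>> carry_out(
  deltas="0 0 0 0;0 0 0 0;0 0 0 0;0 0 0 0;0 0 0 0;0 0 0 0;0 0 0 0;0 0 0 0;0 0 0 0;0 0 0 0",
  fingers=-1,
)

```text
clock: 13.68
ee_pos: [473.4, 239.1, -8.4]
ee_rot: [2.329, 2.097, 0.011]
wrist_force: [-0.7, -0.2, 6.1]
width: 0.277
```

```bash
python3 -c "
from h import *
D([[472.2,238,-10],rd(19,0,60)])
p,d=snap('scene','s10.png')
a=cv2.resize(p[130:210,150:220],(525,600),interpolation=cv2.INTER_CUBIC)
b=p[140:240,200:330]
cv2.imwrite('pics/s10c.png',cv2.convertScaleAbs(a,alpha=2,beta=20))
"
```

```text
clock 13.68 pos [473.4 239.1  -8.4] yaw 84.02 F [-0.68 -0.25  6.1 ] w 0.277
[-0.0012 -0.0011  0.0016] twist -0.03
[-0.2662  0.1393 -0.067 ] twist -0.03
```

View pics/s10c.png

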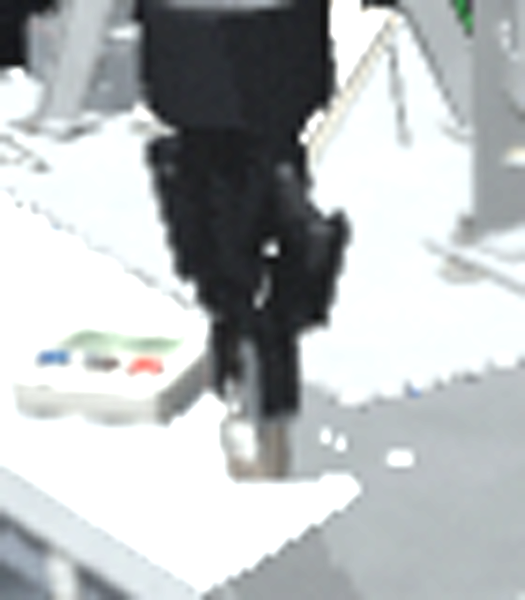

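Gripped: width 0.277, vial upright at s10c (258,445). Next I'll lift, carry it across and hover over the well.

>>> carry_out(
  deltas="0 0 -0.01 0;0 0 -0.03 0;0 0 -0.06 0;0 0 -0.09 0;-0.02 0.01 -0.105 0;-0.05 0.03 -0.11 0;-0.085 0.05 -0.11 0;-0.12 0.07 -0.11 0;-0.155 0.09 -0.11 0;-0.19 0.11 -0.11 0;-0.22 0.125 -0.11 0;-0.245 0.135 -0.11 0;-0.26 0.1393 -0.11 0;-0.2662 0.1393 -0.11 0;-0.2662 0.1393 -0.11 0;-0.2662 0.1393 -0.11 0;-0.2662 0.1393 -0.11 0",
)

```text
clock: 15.15
ee_pos: [582.7, -38.2, 103.3]
ee_rot: [2.327, 2.1, 0.012]
wrist_force: [0.0, 0.5, 0.2]
width: 0.276
```

```bash
cat > look.py <<'E'
from h import *
import sys
k=sys.argv[1]
D([rd(19,0,60)])
p,d=snap('scene',f's{k}.png');q,e=snap('top',f't{k}.png');np.save('ds.npy',d);np.save('dt.npy',e)
a=cv2.resize(p[130:230,215:325],(660,600),interpolation=cv2.INTER_CUBIC)
cv2.imwrite(f'pics/s{k}c.png',cv2.convertScaleAbs(a,alpha=2,beta=20))
b=cv2.resize(q[110:230,235:335],(500,600),interpolation=cv2.INTER_CUBIC)
cv2.imwrite(f'pics/t{k}c.png',cv2.convertScaleAbs(b,alpha=1.5,beta=20))
E
python3 look.py 11; python3 - <<'E'
from h import *
for c in('scene','top'):
  for n in('vial','reader_well','reader_tab','reader_hinge'):
    for r in optics.tip_of(c,n)[:1]: print(c,n,np.round(r['location'],1),r['p'])
E
```

```text
clock 15.15 pos [582.7 -38.2 103.3] yaw 84.14 F [0.01 0.54 0.15] w 0.276
[-0.0019  0.0005  0.0433] twist 0.09
scene vial [583.2 -38.1 113.4] 0.56
scene reader_well [620.6 176.7   2.2] 0.19
scene reader_tab [645.7 -46.4 201.1] 0.6
scene reader_hinge [651.1 -51.4  57.8] 0.64
top reader_well [581.2 -37.4  32.8] 0.96
top reader_tab [ 4.677e+02  3.465e+02 -2.000e-01] 0.66
top reader_hinge [562.1 -42.2  -0.9] 0.19
```

View pics/s11c.png

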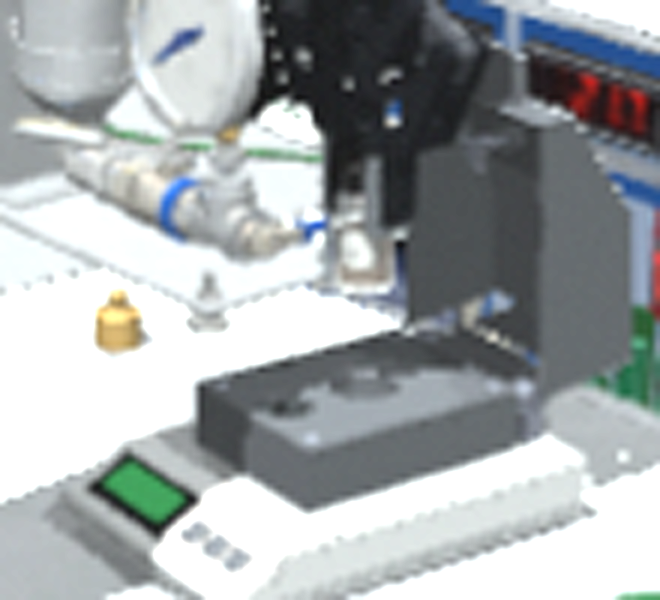

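View pics/t11c.png

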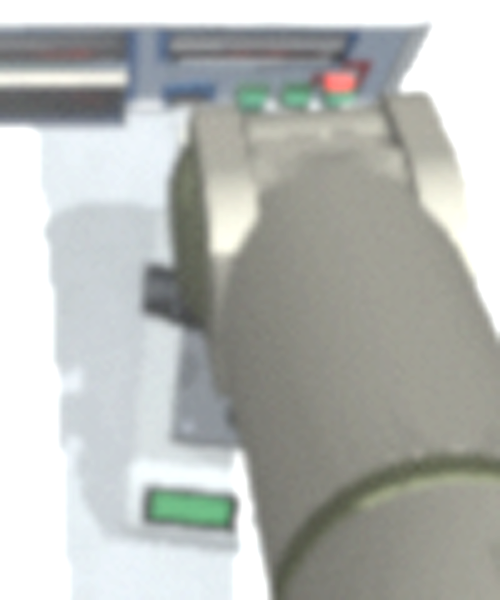

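```bash
python3 - <<'E'
from h import *
def Z(f,x0,y0,w,h,k,c,pts):
    a=cv2.imread(f)[y0:y0+h,x0:x0+w]; a=cv2.resize(a,None,fx=k,fy=k,interpolation=cv2.INTER_CUBIC)
    a=cv2.normalize(a,None,0,255,cv2.NORM_MINMAX)
    for P,col in pts:
        uv=(proj(c,P)-[x0,y0]+.5)*k
        cv2.polylines(a,[uv.round().astype(int)],True,col,1)
    return a
th=np.linspace(0,2*np.pi,40)
well=np.array([rd(19+15*np.cos(t),15*np.sin(t),64) for t in th])
col=np.array([rd(x,y,64) for x,y in((-31,-43),(84,-43),(84,43),(-31,43))])
bore=np.array([rd(-23+4*np.cos(t),4*np.sin(t),64) for t in th])
pts=[(well,(0,0,255)),(bore,(0,255,0))]
cv2.imwrite('pics/z1.png',np.vstack([Z('pics/s11.png',245,180,66,40,10,'scene',[]),]))
cv2.imwrite('pics/z2.png',Z('pics/s11.png',245,180,66,40,10,'scene',pts))
cv2.imwrite('pics/z3.png',np.hstack([Z('pics/t8.png',262,150,45,55,8,'top',[]),Z('pics/t8.png',262,150,45,55,8,'top',pts)]))
E
```

```text
(no output)
```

View pics/z1.png

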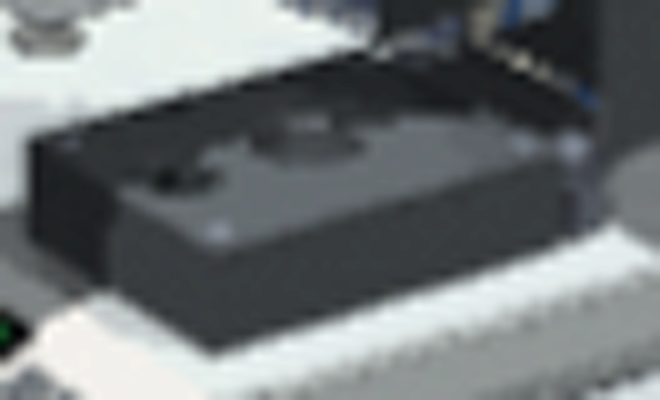

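View pics/z2.png

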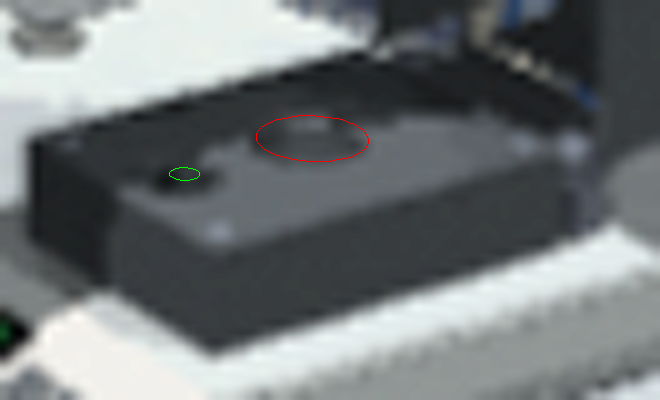

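View pics/z3.png

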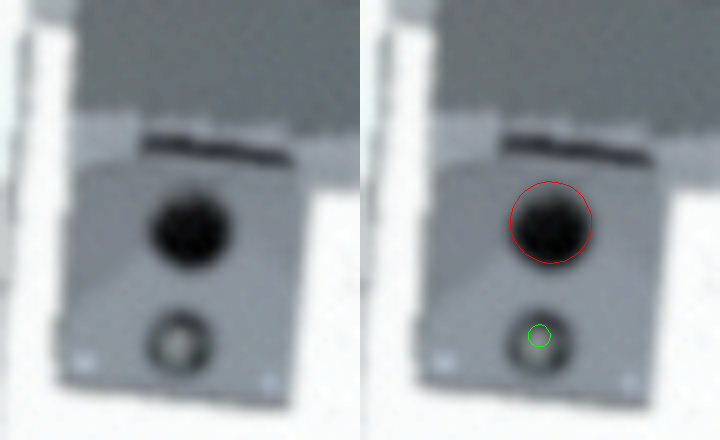

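```bash
python3 - <<'E'
from h import *
from scipy.optimize import least_squares
d=np.load('ds.npy');S=cloud('scene',d,np.ones_like(d,bool))
tcp=np.array(status.get_state()['ee_pos'])
l=S[(np.hypot(S[:,0]-582,S[:,1]+39)<20)&(S[:,2]>113)&(S[:,2]<138)]
f=least_squares(lambda c:np.hypot(l[:,0]-c[0],l[:,1]-c[1])-13.5,[582,-39],loss='soft_l1');print('vial cyl scene',f.x,len(l),np.std(f.fun),'tcp',tcp.round(1))
# collar fit: top plane pts
u=S[(abs(S[:,2]-64)<3.5)&(np.hypot(S[:,0]-564,S[:,1]+38)<110)]
L=(u-O)@np.array([[np.cos(np.radians(YAW)),-np.sin(np.radians(YAW)),0],[np.sin(np.radians(YAW)),np.cos(np.radians(YAW)),0],[0,0,1]])
print('scene collar',np.percentile(L,[1,99],axis=0).round(1),len(L))
D([[582,-39,59]])
E
```

```text
vial cyl scene [581.62322588 -38.22369174] 89 1.6394602068397948 tcp [583. -40. 103.]
scene collar [[-44.3 -50.4  60.7]
 [104.3  44.5  66.6]] 677
clock 15.65 pos [583. -40. 103.] yaw 84.03 F [ 0.27  1.19 -0.97] w 0.279
[ 0.0009 -0.0015  0.044 ] twist -0.02
```

>>> carry_out(
  deltas="0.0005 -0.0015 0.01 0;0.0005 -0.0015 0.02 0;0.0005 -0.0015 0.03 0;0.0005 -0.0015 0.037 0;0.0005 -0.0015 0.041 0;0.0005 -0.0015 0.041 0;0.0005 -0.0015 0.041 0",
)

```text
clock: 16.23
ee_pos: [581.8, -39.4, 61.5]
ee_rot: [2.329, 2.098, 0.01]
wrist_force: [0.0, 0.1, -0.1]
width: 0.278
```

```bash
cat > zz.py <<'E'
from h import *
import sys
k=sys.argv[1]
D([[582,-39,59]])
p,d=snap('scene',f's{k}.png');np.save('ds.npy',d)
a=cv2.resize(p[165:225,240:310],(700,600),interpolation=cv2.INTER_CUBIC)
cv2.imwrite(f'pics/z{k}.png',cv2.convertScaleAbs(a,alpha=2.5,beta=10))
E
python3 zz.py 12
```

```text
clock 16.23 pos [581.8 -39.4  61.5] yaw 84.03 F [ 0.04  0.12 -0.08] w 0.278
[0.0004 0.0002 0.0025] twist -0.02
```

View pics/z12.png

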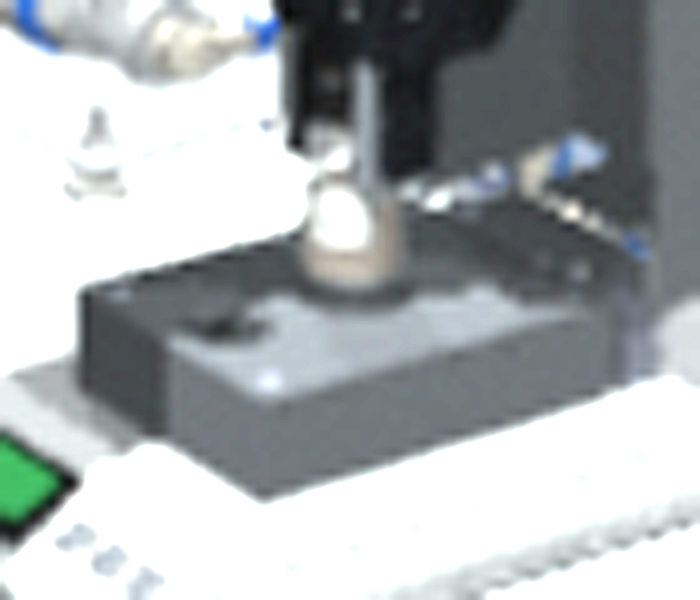

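In z12 the vial base is centred near x=352 and the dark well rim near x=360. The vial therefore needs about 2 mm to the camera's right, which agrees with my first well estimate (583.4, −40.2). I'll shift it and lower with force checks.

```bash
python3 -c "
from h import *
D([583.3,-40.4,55])"
```

```text
clock 16.28 pos [582.  -39.4  61.9] yaw 84.03 F [ 0.71 -0.71 -0.31] w 0.277
[-0.0008  0.0013  0.007 ] twist -0.02
```

>>> carry_out(
  deltas="-0.0009 0.0014 0 0;-0.0009 0.0014 0 0;-0.0009 0.0014 0.002 0;-0.0009 0.0014 0.004 0;-0.0009 0.0014 0.006 0;-0.0009 0.0014 0.007 0;-0.0009 0.0014 0.007 0",
)

```text
clock: 16.87
ee_pos: [583.2, -40.4, 54.6]
ee_rot: [2.329, 2.098, 0.01]
wrist_force: [1.0, -1.1, -1.3]
width: 0.279
```

>>> carry_out(
  deltas="0 0 0.001 0;0 0 0.002 0;0 0 0.003 0;0 0 0.003 0",
)

```text
clock: 17.2
ee_pos: [583.1, -40.4, 51.4]
ee_rot: [2.329, 2.098, 0.01]
wrist_force: [0.5, 0.6, -0.2]
width: 0.276
```

>>> carry_out(
  deltas="0 0 0.003 0;0 0 0.006 0;0 0 0.009 0;0 0 0.011 0;0 0 0.012 0;0 0 0.012 0",
)

```text
clock: 17.7
ee_pos: [583.0, -40.4, 39.1]
ee_rot: [2.329, 2.098, 0.009]
wrist_force: [0.0, -0.4, 0.1]
width: 0.278
```

>>> carry_out(
  deltas="0 0 0.002 0;0 0 0.004 0;0 0 0.006 0;0 0 0.007 0;0 0 0.008 0;0 0 0.008 0",
)

```text
clock: 18.2
ee_pos: [583.0, -40.4, 30.8]
ee_rot: [2.329, 2.098, 0.009]
wrist_force: [0.3, 0.3, -1.0]
width: 0.277
```

>>> carry_out(
  deltas="0 0 0.001 0;0 0 0.002 0;0 0 0.002 0",
)

```text
clock: 18.45
ee_pos: [583.0, -40.4, 28.7]
ee_rot: [2.329, 2.099, 0.009]
wrist_force: [0.2, 0.3, -0.7]
width: 0.274
```

```bash
python3 zz.py 13
```

```text
clock 18.45 pos [583.  -40.4  28.7] yaw 84.03 F [ 0.22  0.27 -0.65] w 0.274
[ 0.0013 -0.0009 -0.0303] twist -0.02
```

View pics/z13.png

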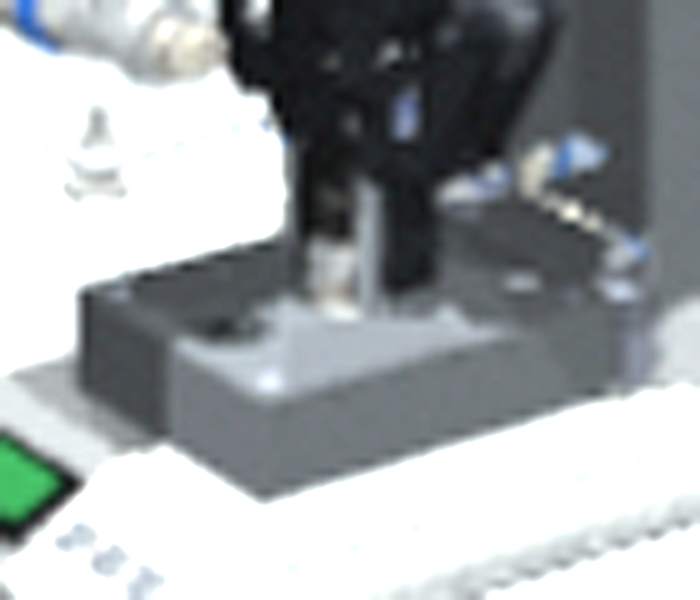

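The vial is in the well, its visible part at z13 (335,275), with the fingertips just above the collar. I'll creep down until contact.

>>> carry_out(
  deltas="0 0 0.001 0;0 0 0.0015 0;0 0 0.0015 0",
)

```text
clock: 18.75
ee_pos: [583.1, -40.4, 28.4]
ee_rot: [2.329, 2.098, 0.01]
wrist_force: [-3.0, 1.2, 13.6]
width: 0.276
```

>>> carry_out(
  deltas="0 0 0.0005 0;0 0 0.001 0;0 0 0.001 0",
)

```text
clock: 19.0
ee_pos: [583.2, -40.4, 28.4]
ee_rot: [2.329, 2.098, 0.01]
wrist_force: [-3.5, 0.8, 14.2]
width: 0.273
```

>>> carry_out(
  deltas="0 0 -0.0012 0;0 0 -0.0012 0;0 0 -0.0012 0",
)

```text
clock: 19.25
ee_pos: [583.3, -40.4, 29.6]
ee_rot: [2.329, 2.098, 0.011]
wrist_force: [0.1, 0.8, -0.2]
width: 0.275
```

>>> carry_out(
  deltas="0 0 0 0;0 0 0 0;0 0 0 0;0 0 0 0;0 0 0 0;0 0 0 0",
  fingers=0,
)

```text
clock: 19.75
ee_pos: [583.3, -40.4, 29.5]
ee_rot: [2.329, 2.098, 0.01]
wrist_force: [0.3, -0.4, 0.1]
width: 0.496
```

```bash
python3 zz.py 14
```

```text
clock 19.75 pos [583.3 -40.4  29.5] yaw 84.02 F [ 0.33 -0.35  0.06] w 0.496
[ 0.0012 -0.0011 -0.0295] twist -0.03
```

View pics/z14.png

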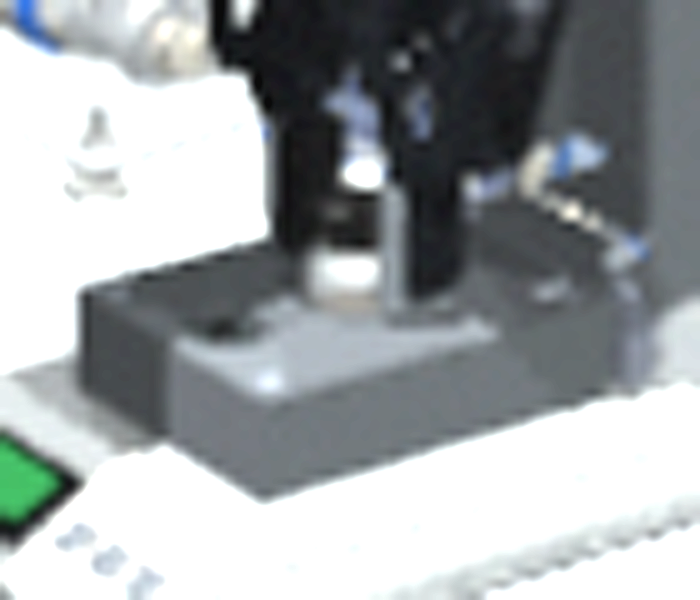

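>>> carry_out(
  deltas="0 0 -0.01 0;0 0 -0.025 0;0 0 -0.045 0;0 0 -0.075 0;0 0 -0.11 0;0 0 -0.145 0;0 0 -0.175 0;0 0 -0.195 0;0 0 -0.205 0;0 0 -0.205 0;0 0 -0.205 0",
)

```text
clock: 20.72
ee_pos: [580.9, -40.2, 234.3]
ee_rot: [2.329, 2.098, 0.011]
wrist_force: [-0.6, -0.8, -0.2]
width: 0.5
```

```bash
cat > z2.py <<'E'
from h import *
import sys
k=sys.argv[1]
p,d=snap('scene',f's{k}.png');np.save('ds.npy',d)
a=cv2.resize(p[115:225,235:325],None,fx=5.4,fy=5.4,interpolation=cv2.INTER_CUBIC)
cv2.imwrite(f'pics/z{k}.png',cv2.convertScaleAbs(a,alpha=2.2,beta=10))
E
python3 z2.py 15; python3 - <<'E'
from h import *
d=np.load('ds.npy');S=cloud('scene',d,np.ones_like(d,bool))
l=S[(np.hypot(S[:,0]-583,S[:,1]+40)<15)&(S[:,2]>66)&(S[:,2]<120)]
print(np.sort(l[:,2])[-14:].round(1),len(l))
for r in optics.tip_of('scene','vial')[:2]: print(r['location'],r['p'])
for n in('reader_tab','reader_hinge'):
  for r in optics.tip_of('scene',n)[:1]: print(n,r['location'],r['p'])
# lid upright extents
c,s=np.cos(np.radians(YAW)),np.sin(np.radians(YAW))
L=(S-O)@np.array([[c,-s,0],[s,c,0],[0,0,1]])
for z in range(70,225,12):
    t=L[(abs(L[:,2]-z)<6)&(L[:,0]>60)&(L[:,0]<145)&(abs(L[:,1])<55)]
    if len(t):print(z,len(t),np.percentile(t[:,0],[2,50,98]).round(1),np.percentile(t[:,1],[2,98]).round(1))
D([rd(116,0,235),rd(116,0,162)])
E
```

```text
[88.4 88.6 88.7 88.7 88.9 89.  89.2 89.3 89.3 89.5 89.6 89.6 90.2 90.5] 93
[580.2, -42.2, 35.9] 0.45
reader_tab [644.7, -44.7, 201.2] 0.74
reader_hinge [651.7, -52.0, 60.1] 0.61
70 224 [ 70.7 105.3 129.9] [-52.5  49.2]
82 145 [ 78.5 109.2 132.3] [-52.7  49.5]
94 150 [ 78.7 107.  129.5] [-52.6  49.1]
106 151 [ 75.5 107.7 129.5] [-52.2  49.9]
118 160 [ 75.9 106.7 129.1] [-52.5  49.5]
130 146 [ 73.7 103.8 126.9] [-52.8  48.9]
142 120 [ 74.2  98.9 123.4] [-52.6  50. ]
154 126 [ 72.4  91.9 114.5] [-53.   51.1]
166 147 [ 71.7  91.4 107.4] [-51.8  49.4]
178 57 [70.2 81.8 97.1] [-52.3  49.3]
190 121 [69.9 76.6 86.8] [-50.5  46.5]
202 51 [74.8 76.8 80.8] [-23.9  22.2]
214 24 [73.3 77.  80.5] [-23.3  19.6]
clock 20.92 pos [580.4 -40.2 232.9] yaw 84.04 F [ 0.04 -0.22 -0.4 ] w 0.498
[ 0.0003  0.1    -0.0014] twist -0.01
[0.0003 0.0994 0.0716] twist -0.01
```

View pics/z15.png

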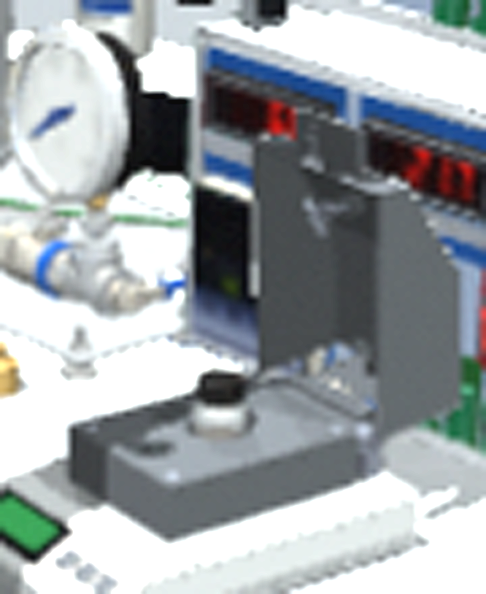

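The vial stands upright in the well at z15 (220,405), with its cap top measured at 89–90 mm, so it is on the floor. The lid is fully open, with the tab at z15 (335,145). Next I'll go over the lid, behind the tab, with the fingers shut.

>>> carry_out(
  deltas="0 0.02 -0.002 0;0 0.05 -0.002 0;0 0.075 -0.002 0;0 0.088 -0.002 0;0 0.093 0 0;0 0.093 0 0;0 0.093 0.01 0;0 0.093 0.025 0;0 0.093 0.045 0;0 0.093 0.06 0;0 0.093 0.069 0;0 0.093 0.072 0;0 0.093 0.072 0;0 0.093 0.072 0",
  fingers=-1,
)

```text
clock: 22.08
ee_pos: [673.5, -49.9, 162.1]
ee_rot: [2.33, 2.099, 0.008]
wrist_force: [1.3, 0.9, 0.5]
width: -0.001
```

```bash
python3 z2.py 16; python3 - <<'E'
from h import *
D([rd(104,0,160)])
s=status.get_state();p=np.array(s['ee_pos'])-O
c,si=np.cos(np.radians(YAW)),np.sin(np.radians(YAW));print('local',p@np.array([[c,-si,0],[si,c,0],[0,0,1]]))
E
```

```text
clock 22.13 pos [673.8 -49.9 162.5] yaw 84.03 F [ 0.56  0.43 -0.19] w 0.0
[ 0.0003 -0.006   0.0024] twist -0.02
local [109.97018237  -0.3398991  162.46758374]
```

View pics/z16.png

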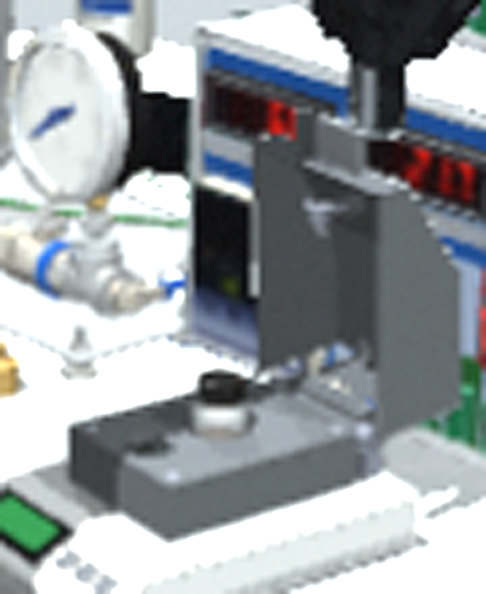

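The fingertip is behind the tab: tip at z16 (375,130), tab at (335,145). Next I'll compute the closing arc.

```bash
cat > arc.py <<'E'
from h import *
import sys
c,si=np.cos(np.radians(YAW)),np.sin(np.radians(YAW));M=np.array([[c,-si,0],[si,c,0],[0,0,1]])
def wp(t):
    r=np.radians(t)
    s=np.interp(t,[30,86],[151,142])
    if t>=30:
        x=85-s*np.cos(r)+10*np.sin(r)+11; z=56+s*np.sin(r)+10*np.cos(r)
    else:
        x=np.interp(t,[0,30],[-63.5,wp(30)[0]]); z=56+155.5*np.sin(r)+10*np.cos(r)
        if t>20: z=np.interp(t,[20,30],[56+155.5*np.sin(np.radians(20))+10*np.cos(np.radians(20)),wp(30)[1]])
    return x,z-36
if __name__=='__main__':
    s=status.get_state();p=(np.array(s['ee_pos'])-O)@M
    print('local',p.round(1),'F',np.round(s['wrist_force'],1))
    a,b,n=map(float,sys.argv[1:])
    print(';'.join('%.4f %.4f %.4f 0'%(-p[1]/1000,(x-p[0])/1000,(p[2]-z)/1000) for x,z in (wp(t) for t in np.linspace(a,b,int(n)))))
E
python3 arc.py 90 66 16
```

```text
local [110.   -0.3 162.5] F [ 0.6  0.4 -0.2]
0.0003 -0.0040 0.0005 0;0.0003 -0.0079 0.0002 0;0.0003 -0.0119 0.0001 0;0.0003 -0.0159 0.0000 0;0.0003 -0.0199 -0.0001 0;0.0003 -0.0239 -0.0002 0;0.0003 -0.0279 -0.0001 0;0.0003 -0.0320 0.0001 0;0.0003 -0.0360 0.0004 0;0.0003 -0.0400 0.0008 0;0.0003 -0.0440 0.0014 0;0.0003 -0.0480 0.0020 0;0.0003 -0.0520 0.0028 0;0.0003 -0.0560 0.0036 0;0.0003 -0.0600 0.0046 0;0.0003 -0.0639 0.0057 0
```

>>> carry_out(
  deltas="0 -0.004 0 0;0 -0.008 0 0;0 -0.012 0 0;0 -0.016 0 0;0 -0.02 0 0;0 -0.024 0 0;0 -0.028 0 0;0 -0.032 0 0;0 -0.036 0.0005 0;0 -0.04 0.001 0;0 -0.044 0.0015 0;0 -0.048 0.002 0;0 -0.052 0.003 0;0 -0.056 0.0035 0;0 -0.06 0.0045 0;0 -0.064 0.0055 0",
)

```text
clock: 23.47
ee_pos: [609.9, -43.2, 156.4]
ee_rot: [2.329, 2.098, 0.009]
wrist_force: [2.0, -0.6, -1.0]
width: -0.003
```

```bash
python3 arc.py 65 42 18; python3 z2.py 17
```

```text
local [ 45.7  -0.3 156.4] F [ 2.  -0.6 -1. ]
0.0003 -0.0021 0.0004 0;0.0003 -0.0054 0.0015 0;0.0003 -0.0086 0.0026 0;0.0003 -0.0119 0.0039 0;0.0003 -0.0151 0.0052 0;0.0003 -0.0183 0.0066 0;0.0003 -0.0215 0.0080 0;0.0003 -0.0246 0.0096 0;0.0003 -0.0277 0.0112 0;0.0003 -0.0308 0.0129 0;0.0003 -0.0338 0.0147 0;0.0003 -0.0368 0.0166 0;0.0003 -0.0397 0.0185 0;0.0003 -0.0426 0.0205 0;0.0003 -0.0455 0.0226 0;0.0003 -0.0483 0.0247 0;0.0003 -0.0511 0.0269 0;0.0003 -0.0538 0.0292 0
```

View pics/z17.png

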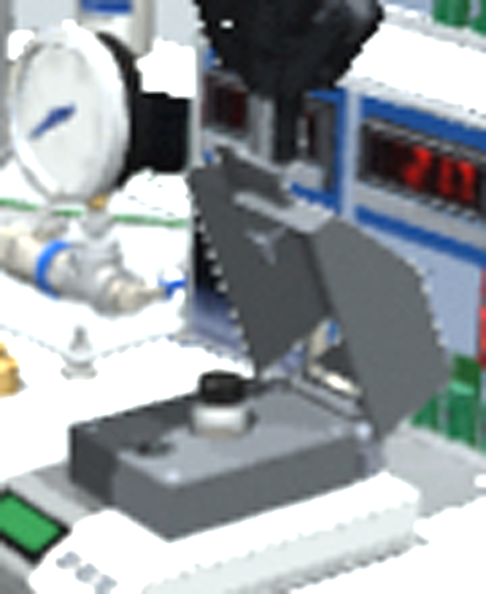

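The lid is coming down, with the finger behind its tab near z17 (283,160), at about 2 N. I'll continue along the arc.

>>> carry_out(
  deltas="0.0003 -0.002 0.0005 0;0.0003 -0.0055 0.0015 0;0.0003 -0.0085 0.0025 0;0.0003 -0.012 0.004 0;0.0003 -0.015 0.005 0;0.0003 -0.0185 0.0065 0;0.0003 -0.0215 0.008 0;0.0003 -0.0245 0.0095 0;0.0003 -0.0275 0.011 0;0.0003 -0.031 0.013 0;0.0003 -0.034 0.0145 0;0.0003 -0.037 0.0165 0;0.0003 -0.04 0.0185 0;0.0003 -0.0425 0.0205 0;0.0003 -0.0455 0.0225 0;0.0003 -0.0485 0.0245 0;0.0003 -0.051 0.027 0;0.0003 -0.054 0.029 0",
)

```text
clock: 25.02
ee_pos: [555.0, -37.2, 126.4]
ee_rot: [2.33, 2.099, 0.007]
wrist_force: [2.3, -1.1, 0.3]
width: -0.002
```

```bash
python3 arc.py 41 18 18; python3 z2.py 18
```

```text
local [ -9.6   0.  126.4] F [ 2.3 -1.1  0.3]
-0.0000 -0.0005 0.0010 0;-0.0000 -0.0031 0.0034 0;-0.0000 -0.0057 0.0058 0;-0.0000 -0.0082 0.0084 0;-0.0000 -0.0106 0.0110 0;-0.0000 -0.0131 0.0136 0;-0.0000 -0.0154 0.0163 0;-0.0000 -0.0177 0.0191 0;-0.0000 -0.0199 0.0219 0;-0.0000 -0.0215 0.0566 0;-0.0000 -0.0230 0.0546 0;-0.0000 -0.0245 0.0527 0;-0.0000 -0.0261 0.0507 0;-0.0000 -0.0276 0.0488 0;-0.0000 -0.0291 0.0468 0;-0.0000 -0.0306 0.0449 0;-0.0000 -0.0321 0.0455 0;-0.0000 -0.0337 0.0489 0
```

View pics/z18.png

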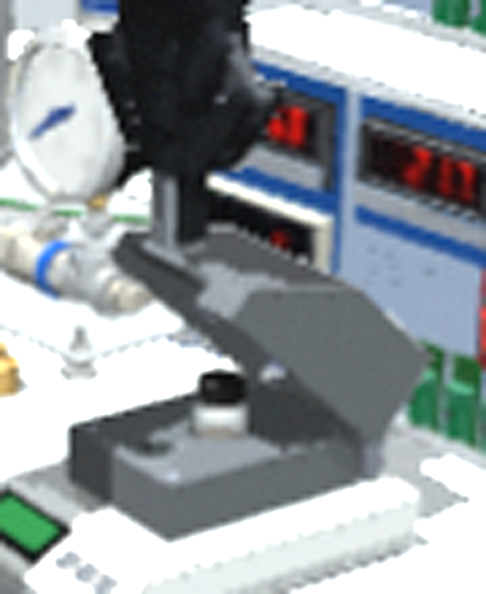

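The finger is on the tab at z18 (180,245), with the lid at about 42° and the vial still upright. My table has a bug between 20° and 30° (36 mm subtracted twice), so I'll write those rows by hand.

>>> carry_out(
  deltas="0 -0.0005 0.001 0;0 -0.003 0.0035 0;0 -0.0055 0.006 0;0 -0.008 0.0085 0;0 -0.0105 0.011 0;0 -0.013 0.0135 0;0 -0.0155 0.0165 0;0 -0.0175 0.019 0;0 -0.02 0.022 0;0 -0.0215 0.025 0;0 -0.023 0.028 0;0 -0.0245 0.031 0;0 -0.026 0.034 0;0 -0.0275 0.037 0;0 -0.029 0.04 0;0 -0.0305 0.043 0;0 -0.032 0.046 0;0 -0.0335 0.049 0",
)

```text
clock: 26.57
ee_pos: [520.2, -33.7, 76.5]
ee_rot: [2.331, 2.1, 0.004]
wrist_force: [-2.3, -0.3, 3.5]
width: -0.002
```

```bash
python3 arc.py 16 0 14; python3 z2.py 19
```

```text
local [-44.5  -0.1  76.5] F [-2.3 -0.3  3.5]
0.0001 -0.0010 0.0040 0;0.0001 -0.0024 0.0072 0;0.0001 -0.0038 0.0104 0;0.0001 -0.0052 0.0136 0;0.0001 -0.0065 0.0168 0;0.0001 -0.0079 0.0200 0;0.0001 -0.0093 0.0233 0;0.0001 -0.0107 0.0266 0;0.0001 -0.0121 0.0299 0;0.0001 -0.0135 0.0332 0;0.0001 -0.0148 0.0365 0;0.0001 -0.0162 0.0398 0;0.0001 -0.0176 0.0432 0;0.0001 -0.0190 0.0465 0
```

View pics/z19.png

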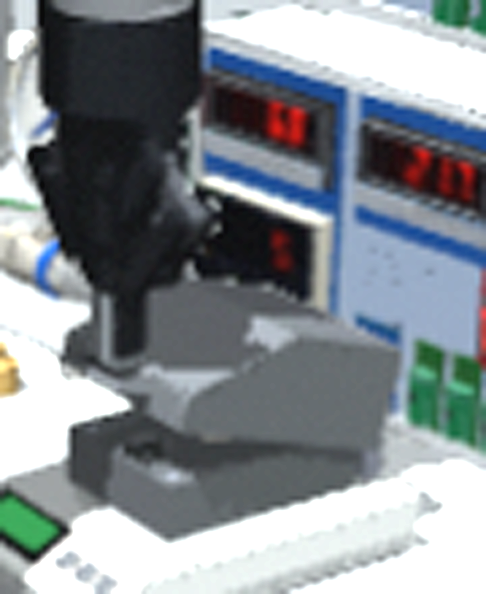

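The finger is at the tab's rear, z19 (120,365), with the lid at about 18°. I'll shift forward onto the tab while lowering.

>>> carry_out(
  deltas="0 -0.003 0.002 0;0 -0.006 0.005 0;0 -0.0085 0.0085 0;0 -0.0105 0.012 0;0 -0.012 0.0155 0;0 -0.0135 0.019 0;0 -0.015 0.0225 0;0 -0.016 0.026 0;0 -0.017 0.0295 0;0 -0.018 0.033 0;0 -0.0185 0.0365 0;0 -0.019 0.04 0;0 -0.019 0.0435 0;0 -0.019 0.0465 0",
)

```text
clock: 27.78
ee_pos: [500.6, -31.8, 28.9]
ee_rot: [2.332, 2.101, 0.003]
wrist_force: [-0.0, 0.4, 1.7]
width: 0.0
```

```bash
python3 arc.py 0 0 1; python3 z2.py 20
```

```text
local [-64.2  -0.2  28.9] F [-0.   0.4  1.7]
0.0002 0.0007 -0.0011 0
```

View pics/z20.png

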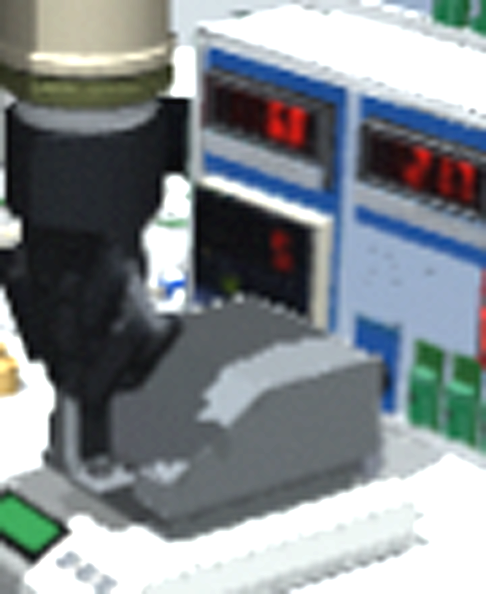

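The lid is at about 0° with the finger on the tab, z20 (95,470). Now the gentle press, in steps.

>>> carry_out(
  deltas="0 0 0.001 0;0 0 0.002 0;0 0 0.003 0;0 0 0.004 0;0 0 0.005 0;0 0 0.005 0",
)

```text
clock: 28.33
ee_pos: [500.3, -31.7, 23.4]
ee_rot: [2.332, 2.102, 0.001]
wrist_force: [-0.3, 0.5, 1.6]
width: 0.005
```

>>> carry_out(
  deltas="0 0 0.001 0;0 0 0.002 0;0 0 0.002 0",
)

```text
clock: 28.58
ee_pos: [500.2, -31.7, 21.2]
ee_rot: [2.332, 2.102, 0.001]
wrist_force: [-0.5, 0.3, 1.2]
width: 0.004
```

>>> carry_out(
  deltas="0 0 0.001 0;0 0 0.002 0;0 0 0.002 0",
)

```text
clock: 28.83
ee_pos: [500.2, -31.7, 19.0]
ee_rot: [2.332, 2.102, 0.001]
wrist_force: [-0.1, 0.4, 1.5]
width: -0.001
```

>>> carry_out(
  deltas="0 0 0.001 0;0 0 0.002 0;0 0 0.002 0",
)

```text
clock: 29.08
ee_pos: [500.2, -31.7, 16.9]
ee_rot: [2.332, 2.102, 0.001]
wrist_force: [0.1, 0.8, 1.7]
width: 0.0
```

>>> carry_out(
  deltas="0 0 0.001 0;0 0 0.002 0;0 0 0.002 0",
)

```text
clock: 29.33
ee_pos: [500.3, -31.7, 14.8]
ee_rot: [2.332, 2.102, 0.001]
wrist_force: [0.2, 0.6, 2.6]
width: -0.002
```

>>> carry_out(
  deltas="0 0 0.001 0;0 0 0.0015 0;0 0 0.0015 0",
)

```text
clock: 29.58
ee_pos: [500.4, -31.7, 13.3]
ee_rot: [2.332, 2.102, 0.001]
wrist_force: [-0.3, -0.1, 5.0]
width: -0.002
```

>>> carry_out(
  deltas="0 0 0.001 0;0 0 0.0012 0;0 0 0.0012 0",
)

```text
clock: 29.83
ee_pos: [500.4, -31.8, 12.4]
ee_rot: [2.332, 2.101, 0.002]
wrist_force: [-1.3, 0.5, 9.4]
width: 0.003
```

>>> carry_out(
  deltas="0 0 0.0002 0;0 0 0.0003 0;0 0 0.0003 0;0 0 0.0003 0",
)

```text
clock: 30.17
ee_pos: [500.4, -31.8, 12.4]
ee_rot: [2.332, 2.101, 0.002]
wrist_force: [-2.0, -0.1, 9.1]
width: -0.0
```

>>> carry_out(
  deltas="0 0 -0.003 0;0 0 -0.006 0;0 0 -0.009 0;0 0 -0.012 0;0 0 -0.015 0;0 0 -0.018 0;0 0 -0.023 0;0 0 -0.03 0;0 0 -0.04 0;0 -0.01 -0.06 0;0 -0.03 -0.085 0;0 -0.06 -0.11 0;0 -0.06 -0.13 0;0 -0.06 -0.13 0",
)

```text
clock: 31.33
ee_pos: [440.4, -25.4, 146.1]
ee_rot: [2.329, 2.099, 0.008]
wrist_force: [0.5, 0.1, 0.4]
width: 0.001
```

```bash
python3 z2.py 21
```

```text
(no output)
```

View pics/z21.png

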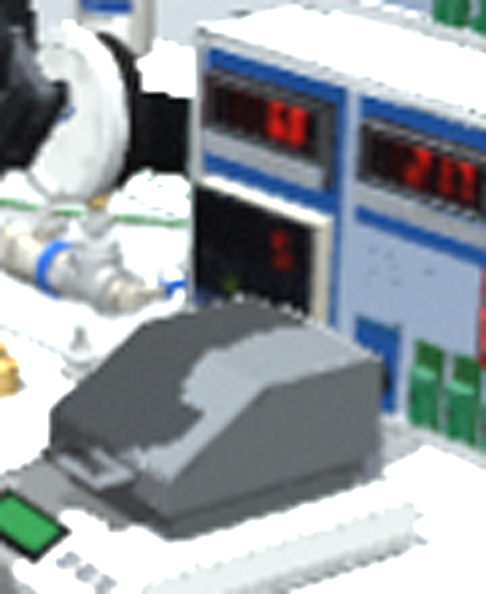

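The lid appears shut, with the tab at z21 (95,465). I'll wait a while and then check that it holds and that the bystanders haven't moved.

>>> carry_out(
  deltas="0 0 -0.02 0;0 0 -0.04 0;0 0 -0.04 0;0 0 -0.04 0;0 0 -0.04 0;0 0 -0.04 0;0 0 -0.04 0;0 0 -0.04 0;0 0 -0.04 0;0 0 -0.04 0;0 0 -0.04 0;0 0 -0.04 0;0 0 -0.04 0;0 0 -0.04 0;0 0 -0.04 0;0 0 -0.04 0;0 0 -0.04 0;0 0 -0.04 0;0 0 -0.04 0;0 0 -0.04 0",
)

```text
clock: 33.05
ee_pos: [441.0, -25.3, 184.8]
ee_rot: [2.329, 2.099, 0.008]
wrist_force: [-0.1, -0.2, -0.2]
width: 0.001
```

```bash
python3 z2.py 22; python3 - <<'E'
from h import *
for n in('reader_tab','jar','timer','weight','plug'):
    for r in optics.tip_of('scene',n)[:1]: print(n,np.round(r['location'],1),round(r['p'],2))
a=cv2.imread('pics/scene0.png').astype(int);b=cv2.imread('pics/s22.png').astype(int)
d0=np.load('scened.npy');d1=np.load('ds.npy')
c,s=np.cos(np.radians(YAW)),np.sin(np.radians(YAW))
for d in(d0,d1):
    S=cloud('scene',d,np.ones_like(d,bool));L=(S-O)@np.array([[c,-s,0],[s,c,0],[0,0,1]])
    t=L[(abs(L[:,2]-66)<6)&(L[:,0]>-72)&(L[:,0]<-50)&(abs(L[:,1])<22)];u=L[(L[:,2]>95)&(L[:,0]>5)&(L[:,0]<75)&(abs(L[:,1])<40)]
    print(t.mean(0),u[:,2].mean())
print(status.get_state()['clock'],status.get_state()['wrist_force'])
E
```

```text
reader_tab [499.1 -31.6  66.5] 0.73
jar [ 512.3 -277.5    1.3] 0.93
weight [619.8 177.2   3.6] 0.38
plug [ 643.9 -277.7    3.2] 0.6
[-60.25418867  -0.78018614  65.95437236] 105.05525198411905
[-60.81101542  -2.28209629  65.48318112] 105.0750741043204
33.35 [-0.86816776  0.54273065 -0.54412668]
```

View pics/s22.png

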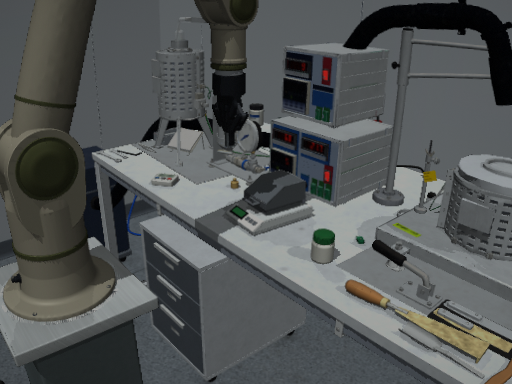

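The lid is shut at about (270,200). Jar (322,246), timer (165,180), weight (235,184) and plug (360,240) are where they were, and the arm is clear, so I'll hand in.

```bash
python3 -c "
from workcell import ticket
print(ticket.job_done())"
```

```text
the job is handed in; nothing more can be done
None
```

The vial is loaded in the reader and the lid is shut and holding by itself; I handed the job in at about 33 s.

**Opening:** I pressed the tab until about 9 N, and on lifting off the lid sprang fully open.

**Vial:** I lowered it upright into the well and released it about 1 mm up from first contact (14 N). That contact may have been the fingertips on the collar rather than the vial on the floor. Once it was released, the cap top measured 89–90 mm against the expected 90, so the vial stands on the floor.

**Closing:** I swung the lid down at 2–4 N and pressed to about 9 N. Two to three seconds after lift-off the lid was still shut: tab height 65.5 mm (66.0 before) and lid top 105.1 mm (unchanged).

**Bystanders:** The detector put the jar, weight and plug within about 5 mm of where they started, which is near its error. It did not report the timer in the last picture, so I checked that one by eye only, and it looked unmoved.

**Disagreements:**
- **TCP height:** The reported height was about 36 mm below where the pictures and the contact forces put the fingertips. I worked with that offset throughout.
- **Well position:** The two cameras disagreed on it by 2–3 mm. I settled it with a picture of the vial hovering over the well, and the vial then went in without resistance.

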